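# Hold a machined block in the corner of a drilling jig

### The arm

A 7-joint arm with a two-finger parallel gripper is mounted at the origin on the work surface. World frame = base frame: x ahead of the robot, y to its left, z up, the work surface at z = 0. Lengths are in m, angles in degrees, forces in N, time in s.
With the tool pointing down it reaches from about 0.35 to 0.9 m from the base axis. Payload 7.2 kg.
Tool frame: the origin (TCP) lies at the very end of the fingers, on their centre line; the grasp point (between the pads) lies 19 mm behind it; y points along the fingers, x is the direction in which the jaws open and shut, and the axes are right-handed (so a half turn about y gives the same grasp; the last joint's range is limited). The gripper opens to 85 mm and grips with 20 to 120 N. Pads are 22 mm wide; open, the fingers measure 114 mm over their backs; the gripper's body (76 mm by 85 mm) begins 54 mm behind the grasp point. The pads swing forward as they close: fully open they stand 13 mm farther back than shut.
Start: joints at [-68.022, 23.554, -0.728, 91.456, 0.321, 64.991, -4.71], TCP at [0.273, 0.562, 0.197] pointing down, gripper open.
Joint ranges: [-169.25, 169.25], [-16.82, 113.86], [-84.01, 82.57], [7.8, 145.47], [-59.2, 239.2], [7.22, 106.19], [-163.78, 163.78]. Speed limits (degrees/s): [136.94, 136.94, 172.46, 172.46, 180, 180, 180].

### API

Orientations are given as a 3x3 rotation matrix whose columns are the frame's x, y, z axes.
In Python, from station import ctrl gives the robot as it stands.
- The arm moves only by the tool send_rows, never from a script. Its argument "motion" is a list of rows, each an object of numbers: "tx", "ty", "tz": the shift along the tool's x, y, z in mm; "rx", "ry", "rz": the turn, a rotation vector about the tool's x, y, z in rad; "jaw": the opening, from -1 (shut) to 1 (fully open). In form: [{"tx": .., "ty": .., "tz": .., "rx": .., "ry": .., "rz": .., "jaw": ..}, ...]. A call has 1 to 5 rows; each row shifts and turns the commanded pose from where the row before left it, along the tool's axes as they then stand; what a row does not reach is not made up. A row lasts 1/10 s, in which the tool goes at most 50 mm and 8.59 degrees, less where a joint would pass 70% of its speed; a pose out of reach is approached as far as the arm can. A call is refused whole if a number of a shift passes 50 or a number of a turn 0.15, either way. A call with a gripper value outside its range is refused whole. The fingers move at their own pace and stop on an object; "force" is the grip in N (left out, the last holds). Time passes only in rows, so rows that do not move let the fingers close. It gives the time, the measured TCP pose, the force and the opening at its end, in the units of the state.
- ctrl.get_obs(): the state, without advancing time (a new reading comes with each control period).
- ctrl.capture(name): name is "scene" or "top" or "wrist"; returns a dict with "image" (420x560x3 uint8, red, green, blue), "range_z" (420x560 float32, m along the optical axis (not along the pixel's ray), 0 where there is no reading), "fx", "fy", "cx", "cy" (pixels), "k1" (the pictures are not rectified: a ray, as slopes to the right and down, at radius r is drawn at 1 + k1 r^2 times it, then the intrinsics apply), "xyz" and "rotation" of the camera in the world. Camera axes: x right, y down, z forward; pixel columns grow to the right and rows downward; lengths in m; the calibration is good to about 2 mm. A picture is of the moment at which its call begins.
- ctrl.close_job(): hands the job in, once; it reports no verdict.
Trained networks look in the newest picture that a camera, given by its name, has taken for a name from the list of things; names that differ only in an ending like _2 or _b are one class to them, and where a whole thing is asked for, a point or a joint stands for the part that bears it (a point fixed in the world has none). Each returns a list of dicts, best first, with "score" (0 to 1); they miss things now and then, are a little off and sometimes report something else, mostly with a low value. They report only what shows in the picture. A call takes as long as a camera call. They do not tell look-alikes from the thing itself.
- ctrl.boxes_of(camera, name): "centre" ([x, y, z] in m, in world coordinates, good to about 4 mm: the middle of the surface that is visible of it).
The state is a dict: "t": time; "joint_positions": joint angles; "qvel": joint speeds; "joint_torque": joint torques, N m; "tcp_pos": TCP position; "tcp_rot": TCP orientation; "ft_force": force on the tool from outside, world axes, zero at the start; "ft_torque": the same for the moment, N m; "grip_width": opening from 0.0 (shut) to 1.0 (fully open).
Only numpy, scipy, OpenCV 4.12 (cv2) and the standard library are available. Lean on these libraries where they do the work, as an engineer would, in place of code of your own. Each camera call takes 0.05 s, during which the arm holds its last target.

### The job

Swing the jig's folding stop bar out until it is fully home on its end stop, square to the fixed fence. Then set the T-shaped machined block, rib up and flat on the jig's base plate, in the corner between the fixed fence and the stop bar, press it so that it is flush against both at once, and finish while still holding it pressed there; do not let go. Leave the blue disc, the steel pillar and the screwdriver where they are.

Things in the scene. Friction and masses are not known exactly. Their poses are not given: they have to be found in the camera images.
- jig: Corner jig, screwed down to the table: an aluminium base plate 200 (x) x 190 (y) x 10 mm thick. Origin at the centre of the plate's underside, on the table; z up. Along its +x edge stands the fixed fence, and near its +x +y corner is the hinge of the folding stop bar. Friction on the plate is about 0.5 to 0.7, so pressing down adds drag to a sideways push.
- fence: Fixed fence of the jig, a dark steel bar 20 (x) x 180 (y) x 20 mm high on the base plate, so its top is 30 mm above the table. Origin at the centre of its underside, at x +80, y 0, z +10 mm in the jig's frame; same axes as the jig. Its working face looks to the jig's -x and lies at x = +70 mm in the jig's frame.
- stop (a joint): Angle of the folding stop bar about the upright hinge, rad. 0: folded, lying along the fixed fence and pointing to the jig's -y. It grows clockwise seen from above. 1.571: fully out against its rigid end stop, the bar pointing to the jig's -x, square to the fence. Starts between 0 and 0.6. Stiff by friction only (about 0.06 N m), no spring: it stays where it is left.
- stop_hinge (a point): Point on the stop bar's hinge axis, at the base plate's top, at x +61, y +80, z +10 mm in the jig's frame.
- stop_bar: The folding stop bar: dark steel, 16 mm wide, 110 mm long from the hinge axis, its top 30 mm above the table. Origin on the hinge axis at the base plate's top; the bar runs along its own -y. Its working face is its own +x side, 8 mm from its centre line; fully out, that face looks to the jig's -y and lies at y = +72 mm in the jig's frame. A block pressed on that face pushes the bar against its end stop.
- stop_post (a point): Centre of the top of the upright steel post on the stop bar, its grip: a round post 14 mm in diameter and 36 mm tall, standing on the bar 100 mm from the hinge axis, from 30 to 66 mm above the table. It turns with the bar.
- corner (a point): The point at the base plate's top (10 mm above the table) where the working faces of the fence and of the fully opened stop bar meet, at x +70, y +72 mm in the jig's frame; same axes as the jig. The block belongs in the quadrant of -x and -y from here.
- block: Loose machined aluminium T-block, about 0.35 to 0.55 kg, starting rib up on the table beside the jig. Foot 70 (own x) x 64 (own y) x 26 mm high; on it, centred, a rib 70 (x) x 22 (y) x 34 mm high to grip by, from 26 to 60 mm above the block's underside. Origin at the centre of its underside. Standing on the base plate, its foot is 6 mm taller than the fence and the stop bar. It may go in any of the four square ways round.
- disc: Blue plastic disc, 120 mm in diameter, 12 mm high, lying on the table; leave alone. Origin at the centre of its underside.
- pillar: Small steel pillar, 38 mm foot, 25 mm in diameter, 55 mm tall; leave alone. Origin at the centre of its underside.
- driver: Screwdriver lying on the table about along x, some 200 mm long; leave alone. Origin near its middle.
Mind the look-alikes: they are no part of the job. Of the things that look like the block, the middle-sized one is meant.

How it is judged (in metres and radians):
On the way, in this order (a step that is already met when the one before it is completed fails the run):
1. the stop bar is swung out to its end stop (value of joint stop above 1.5 rad), for 0.2 s.
2. the block sits flat in the corner, pressed against the fence and the stop bar at once by the robot (contact force between block and fence above 1 N and contact force between block and stop_bar above 1 N and value of joint stop above 1.5 rad and x of block in the frame of corner between -0.04 and -0.027 m and y of block in the frame of corner between -0.041 and -0.026 m and z of block in the frame of corner between -0.003 and 0.003 m and angle between block's own z axis and vertical below 0.06 rad and (angle between the x axis of block and the x axis of jig, either way round below 0.06 rad or angle between the x axis of block and the y axis of jig, either way round below 0.06 rad) and (contact force between block and the fingers above 1 N or contact force between block and the arm above 1 N)), for 0.2 s.
At the end, for the whole second after the job is handed in: Stop bar out (over 1.50 rad); block rib up and flat on the base plate (3 mm, 0.06 rad), square to the jig (0.06 rad), in the corner, pressing on the fence and on the stop bar with over 1 N each, at rest (under 10 mm/s), the robot still pressing it with over 1 N (all of step 2 and linear speed of block below 0.01 m/s); the arm keeps its last pose, push and grip.
It fails at once if the blue disc is moved by more than 30 mm (distance of disc from where it was at the start of the episode above 0.03 m).
It fails at once if the steel pillar is moved by more than 30 mm (distance of pillar from where it was at the start of the episode above 0.03 m).
It fails at once if the screwdriver is moved by more than 30 mm (distance of driver from where it was at the start of the episode above 0.03 m).
It also fails if it takes over 72 s, if anything falls off the work surface, if the arm or the gripper's body presses on something with over 40 N, if the wrist force passes 120 N, or if a joint passes its speed limit or range.

## Working session

There is one attempt and no reset: what is moved stays moved. The work goes in short steps, Python scripts to look and compute and a tool call to move; the robot and the scene stay as the last step left them, time stands still between calls to the robot, and variables do not carry over. Pictures are saved under pics/ and viewed, and the job is handed in when it is done.

Besides the shell and the picture viewer there is one more tool, called after "Emit:" by a JSON object that holds its "api" and its "payload", one argument or row to a line. send_rows: Moves the arm, as the interface text tells. Its arguments: {"type":"object","properties":{"motion":{"type":"array"},"force":{"type":"number"}},"required":["motion"]}

```bash
ls; mkdir -p pics; cat > h.py <<'E'
import numpy as np, cv2
from station import ctrl
def cap(n,fn=None):
    c=ctrl.capture(n)
    if fn: cv2.imwrite('pics/'+fn,cv2.cvtColor(c['image'],cv2.COLOR_RGB2BGR))
    np.save('pics/'+n+'.npy',c,allow_pickle=True)
    return c
def load(n): return np.load('pics/'+n+'.npy',allow_pickle=True).item()
def cloud(c):
    v,u=np.mgrid[0:c['image'].shape[0],0:c['image'].shape[1]].astype(float)
    K=np.array([[c['fx'],0,c['cx']],[0,c['fy'],c['cy']],[0,0,1]])
    p=cv2.undistortPoints(np.stack([u.ravel(),v.ravel()],1)[:,None],K,np.array([c['k1'],0,0,0.]))[:,0].reshape(u.shape+(2,))
    z=c['range_z'];P=np.dstack([p[...,0]*z,p[...,1]*z,z])
    W=P@np.array(c['rotation']).T+np.array(c['xyz']); W[z==0]=np.nan
    return W
def proj(c,X):
    X=np.atleast_2d(X);R=np.array(c['rotation']);q=(X-np.array(c['xyz']))@R
    s=q[:,:2]/q[:,2:];s=s*(1+c['k1']*(s**2).sum(1,keepdims=True))
    return s*[c['fx'],c['fy']]+[c['cx'],c['cy']]
E
python3 - <<'E'
from h import *
for n in ['top','scene']:
    c=cap(n,n+'0.png'); print(n,c['xyz'],np.round(c['rotation'],3).tolist(),c['fx'])
    for o in ['jig','fence','stop_bar','stop_post','block','disc','pillar','driver']:
        print(o,[(round(d['score'],2),np.round(d['centre'],3).tolist(),proj(c,d['centre'])[0].round().tolist()) for d in ctrl.boxes_of(n,o)])
o=ctrl.get_obs(); print(o['t'],o['tcp_pos'],np.round(o['tcp_rot'],3).tolist(),o['ft_force'],o['grip_width'])
E
```

```text
pics
top [0.44210515 0.01994286 1.22831324] [[-0.027, -0.994, 0.108], [-0.999, 0.029, 0.019], [-0.022, -0.108, -0.994]] 389.2686403337336
jig [(0.88, [0.53, 0.134, 0.01], [249.0, 225.0])]
fence [(0.73, [0.613, 0.135, 0.027], [248.0, 199.0])]
stop_bar [(0.75, [0.577, 0.16, 0.03], [240.0, 210.0])]
stop_post [(0.64, [0.574, 0.159, 0.031], [240.0, 211.0])]
block [(0.68, [0.402, -0.197, 0.034], [358.0, 264.0]), (0.61, [0.537, -0.188, 0.025], [352.0, 220.0]), (0.54, [0.564, -0.087, 0.018], [319.0, 213.0])]
disc [(0.55, [0.693, -0.32, 0.002], [390.0, 171.0])]
pillar [(0.48, [0.684, -0.158, 0.037], [341.0, 173.0])]
driver [(0.52, [0.441, 0.422, 0.025], [157.0, 256.0]), (0.3, [0.572, 0.161, 0.033], [239.0, 212.0])]
scene [ 0.85704179 -0.5550163   0.64623747] [[0.889, 0.304, -0.342], [0.458, -0.599, 0.657], [-0.005, -0.741, -0.671]] 395.24130744908496
jig [(0.67, [0.543, 0.111, 0.006], [292.0, 202.0])]
fence []
stop_bar [(0.83, [0.571, 0.144, 0.029], [309.0, 191.0])]
stop_post [(0.73, [0.569, 0.143, 0.03], [308.0, 190.0])]
block [(0.98, [0.566, -0.101, 0.019], [258.0, 260.0]), (0.85, [0.542, -0.206, 0.03], [220.0, 289.0]), (0.84, [0.42, -0.214, 0.045], [165.0, 264.0])]
disc [(0.66, [0.693, -0.323, 0.011], [258.0, 382.0])]
pillar [(0.72, [0.692, -0.32, 0.009], [259.0, 381.0]), (0.68, [0.692, -0.169, 0.029], [299.0, 305.0]), (0.27, [0.445, 0.415, 0.013], [307.0, 132.0])]
driver [(0.57, [0.446, 0.415, 0.016], [308.0, 132.0])]
0.9 [0.27289191 0.56233054 0.19683105] [[0.437, 0.0, -0.9], [0.9, 0.0, 0.437], [0.0, -1.0, -0.0]] [-0.30388756  0.35178694 -0.02325596] 1.0021840495167882
```

```bash
python3 - <<'E'
from h import *
c=load('top'); im=cv2.cvtColor(c['image'],cv2.COLOR_RGB2BGR)
a=im[130:310,200:400]; cv2.imwrite('pics/topc.png',cv2.resize(a,None,fx=3.3,fy=3.3,interpolation=cv2.INTER_CUBIC))
E
```

```text
(no output)
```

View pics/scene0.png

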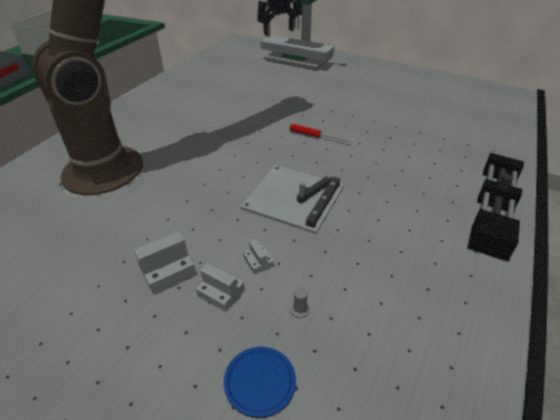

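View pics/top0.png

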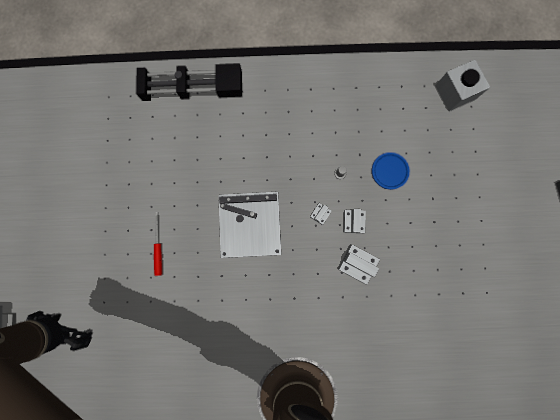

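```bash
python3 - <<'E'
from h import *
for n in ['top','scene']:
    c=load(n);W=cloud(c)
    for nm,cx,cy in [('A',.41,-.205),('B',.54,-.197),('C',.565,-.095)]:
        m=(abs(W[...,0]-cx)<.055)&(abs(W[...,1]-cy)<.05)&(W[...,2]>.012)
        P=W[m]; zs=np.sort(P[:,2])
        print(n,nm,len(P),'ztop',np.percentile(zs,[50,90,97]).round(4))
        r=cv2.minAreaRect(P[:,:2].astype(np.float32)*1000); print('   all',np.round(r[0],1),np.round(r[1],1),round(r[2],1))
        h=P[P[:,2]>np.percentile(zs,95)-.008]
        r=cv2.minAreaRect(h[:,:2].astype(np.float32)*1000); print('   rib',np.round(r[0],1),np.round(r[1],1),round(r[2],1))
E
```

```text
top A 875 ztop [0.0383 0.0834 0.0846]
   all [ 401.7 -201. ] [97.6 87.1] 60.4
   rib [ 402.3 -200.3] [95.8 30.1] 59.9
top B 497 ztop [0.0292 0.0616 0.0628]
   all [ 534.1 -194.7] [65.4 69.7] 86.6
   rib [ 534.  -194.7] [21.8 66.7] 87.1
top C 259 ztop [0.0215 0.0455 0.048 ]
   all [561.4 -90.9] [46.6 52. ] 54.5
   rib [560.9 -90.6] [16.1 50.7] 54.5
scene A 2187 ztop [0.0487 0.081  0.082 ]
   all [ 411.7 -205.4] [96.1 68.1] 60.3
   rib [ 401.6 -199.8] [95.7 33.1] 60.7
scene B 1261 ztop [0.0308 0.0597 0.0605]
   all [ 533.6 -194.1] [66.5 72.1] 85.3
   rib [ 533.4 -193.6] [23.7 71.6] 85.9
scene C 557 ztop [0.0206 0.0443 0.0453]
   all [560.3 -90.6] [48.7 54. ] 54.4
   rib [559.7 -90.8] [17.1 53.3] 55.2
```

Three T-shaped candidates in the top view: A at (358,264), with rib top at 84 mm and a 96 mm foot; B at (354,221), with rib top at 61 mm and a 70x66 mm foot; C at (320,213), with rib top at 46 mm and a 52 mm foot. B is the middle-sized one and matches 70x64x60. I'll confirm it in a crop.

View pics/topc.png

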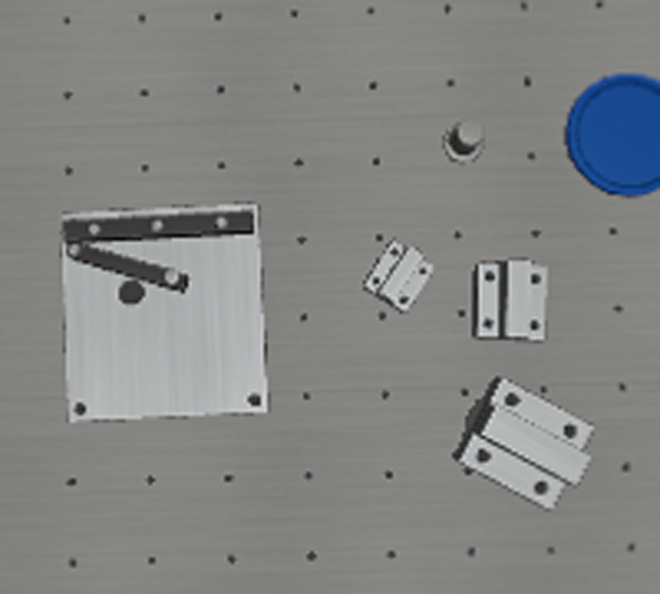

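```bash
python3 - <<'E'
from h import *
for n in ['top','scene']:
    c=load(n);W=cloud(c)
    reg=(abs(W[...,0]-.535)<.14)&(abs(W[...,1]-.13)<.14)
    m=reg&(W[...,2]>.006)&(W[...,2]<.09)
    P=W[m]; r=cv2.minAreaRect(P[:,:2].astype(np.float32)*1000); print(n,'jig',np.round(r[0],1),np.round(r[1],1),round(r[2],1),'tablez',np.nanmedian(W[reg&(W[...,2]<.006)][:,2]),'plate',np.median(P[:,2]))
    g=c['image'].mean(2)
    d=m&(g<80)&(W[...,2]>.022)&(W[...,2]<.038); lab=cv2.connectedComponentsWithStats(d.astype(np.uint8))
    for i in range(1,lab[0]):
        if lab[2][i,4]>30:
            Q=W[lab[1]==i]; r=cv2.minAreaRect(Q[:,:2].astype(np.float32)*1000); print('  bar',len(Q),np.round(r[0],1),np.round(r[1],1),round(r[2],1),np.median(Q[:,2]),lab[3][i])
    p=reg&(W[...,2]>.045)&(W[...,2]<.08); print('  post',p.sum(),W[p].mean(0) if p.any() else 0, W[p].min(0),W[p].max(0))
E
```

```text
top jig [536.2 134.9] [273.7 269.5] 1.1 tablez 0.00046349549828916814 plate 0.010989041845074432
  bar 467 [588.8 134.6] [ 69.4 178.9] 1.6 0.030062068923970564 [244.25481799 202.17344754]
  post 20 [0.56156312 0.11896623 0.0626121 ] [0.55610933 0.1130523  0.04782735] [0.56676177 0.12512326 0.07010481]
scene jig [533.  134.2] [201.4 193.3] 1.5 tablez 4.905401927712827e-05 plate 0.010455015280273261
  bar 611 [588.6 134.8] [ 70.  180.8] 1.2 0.02975476841954272 [319.36170213 195.71358429]
  post 58 [0.56231501 0.11794385 0.05809921] [0.55440698 0.11368896 0.0450079 ] [0.56831899 0.12643349 0.06756271]
```

B at crop (510,300) is the middle-sized block. It stands rib up with the rib along world x. The stop bar is about 0.33 rad out, with its post near (562,118) mm. I'll turn the tool first, then travel to the post.

Emit:
{"api": "send_rows", "payload": {
  "motion": [
    {"ry":-0.119},
    {"ry":-0.119},
    {"ry":-0.119},
    {"ry":-0.119,"jaw":0.2}
  ],
  "force": 25
}}

```text
validation failed for argument at $.mo...
```

```bash
cat >> h.py <<'E'
def go(x,y,z):
    o=ctrl.get_obs();p=np.array(o['tcp_pos']);R=np.array(o['tcp_rot'])
    d=R.T@(np.array([x,y,z])-p)*1000
    print('t',round(o['t'],2),'tcp',p.round(4),'yaw',np.degrees(np.arctan2(R[1,0],R[0,0])).round(2),'tilt',R[2].round(3),'F',np.round(o['ft_force'],1),'w',round(o['grip_width'],3),'-> tool shift',d.round(1),'q',np.round(o['joint_positions'],0))
E
python3 -c "
from h import *
go(.562,.1185,.13)"
```

```text
t 0.9 tcp [0.2729 0.5623 0.1968] yaw 64.12 tilt [ 0. -1. -0.] F [-0.3  0.4 -0. ] w 1.002 -> tool shift [-273.1   66.8 -453.9] q [-68.  24.  -1.  91.   0.  65.  -5.]
```

Emit:
{"api": "send_rows", "payload": {
  "motion": [
    {"tx":0,"ty":0,"tz":0,"rx":0,"ry":-0.119,"rz":0,"jaw":0.2},
    {"tx":0,"ty":0,"tz":0,"rx":0,"ry":-0.119,"rz":0,"jaw":0.2},
    {"tx":0,"ty":0,"tz":0,"rx":0,"ry":-0.119,"rz":0,"jaw":0.2},
    {"tx":0,"ty":0,"tz":0,"rx":0,"ry":-0.119,"rz":0,"jaw":0.2}
  ],
  "force": 25
}}

```text
t: 1.3
tcp_pos: [0.2728, 0.5623, 0.1968]
tcp_rot: [[-0.029, 0.0, -1.0], [1.0, 0.0, -0.029], [0.0, -1.0, -0.0]]
ft_force: [0.1, -0.1, 0.4]
grip_width: 0.6
```

```bash
python3 -c "
from h import *
go(.562,.1185,.13)"
```

```text
t 1.3 tcp [0.2728 0.5623 0.1968] yaw 91.68 tilt [ 0. -1. -0.] F [ 0.1 -0.1  0.4] w 0.6 -> tool shift [-452.1   66.8 -276.1] q [-64.  24.  -6.  91.   3.  65.  21.]
```

Emit:
{"api": "send_rows", "payload": {
  "motion": [
    {"tx":-42,"ty":3,"tz":-25,"rx":0,"ry":0,"rz":0,"jaw":0.2},
    {"tx":-42,"ty":3,"tz":-25,"rx":0,"ry":0,"rz":0,"jaw":0.2},
    {"tx":-42,"ty":3,"tz":-25,"rx":0,"ry":0,"rz":0,"jaw":0.2},
    {"tx":-42,"ty":3,"tz":-25,"rx":0,"ry":0,"rz":0,"jaw":0.2},
    {"tx":-42,"ty":3,"tz":-25,"rx":0,"ry":0,"rz":0,"jaw":0.2}
  ]
}}

```text
t: 1.8
tcp_pos: [0.4038, 0.3537, 0.182]
tcp_rot: [[-0.024, 0.001, -1.0], [1.0, 0.001, -0.024], [0.0, -1.0, -0.001]]
ft_force: [1.2, -0.2, 0.2]
grip_width: 0.602
```

Emit:
{"api": "send_rows", "payload": {
  "motion": [
    {"tx":-42,"ty":7,"tz":-25,"rx":0,"ry":0,"rz":0,"jaw":0.2},
    {"tx":-42,"ty":7,"tz":-25,"rx":0,"ry":0,"rz":0,"jaw":0.2},
    {"tx":-42,"ty":7,"tz":-25,"rx":0,"ry":0,"rz":0,"jaw":0.2},
    {"tx":-42,"ty":7,"tz":-25,"rx":0,"ry":0,"rz":0,"jaw":0.2},
    {"tx":-38,"ty":7,"tz":-25,"rx":0,"ry":0,"rz":0,"jaw":0.2}
  ]
}}

```text
t: 2.3
tcp_pos: [0.5338, 0.1502, 0.1469]
tcp_rot: [[-0.024, 0.001, -1.0], [1.0, 0.0, -0.024], [0.0, -1.0, -0.001]]
ft_force: [1.0, 0.5, -0.5]
grip_width: 0.6
```

```bash
python3 - <<'E'
from h import *
c=cap('wrist','w1.png')
for o in ['stop_post','stop_bar']: print(o,[(round(d['score'],2),np.round(d['centre'],3).tolist()) for d in ctrl.boxes_of('wrist',o)])
W=cloud(c)
p=(W[...,2]>.056)&(W[...,2]<.072)&(abs(W[...,0]-.562)<.03)&(abs(W[...,1]-.118)<.03)
print(p.sum(),W[p].min(0),W[p].max(0),W[p].mean(0))
go(.562,.1185,.038)
E
```

```text
stop_post [(0.9, [0.571, 0.155, 0.034])]
stop_bar [(0.84, [0.573, 0.155, 0.03])]
224 [0.55243547 0.1138933  0.05602193] [0.56556752 0.12698418 0.06693802] [0.55773883 0.12063388 0.0643236 ]
t 2.45 tcp [0.5342 0.1487 0.1463] yaw 91.02 tilt [-0.001 -1.     0.   ] F [-0.8 -0.2  0.2] w 0.601 -> tool shift [-30.5 108.4 -27.3] q [-24.  20.   5. 105.  -2.  56.  72.]
```

View pics/w1.png

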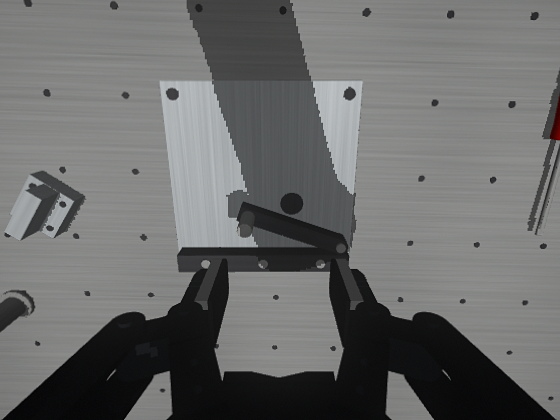

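The post top shows at wrist (246,222), with its centre near (560.5,119.5) mm. Descending around it.

Emit:
{"api": "send_rows", "payload": {
  "motion": [
    {"tx":-15,"ty":15,"tz":-13,"rx":0,"ry":0,"rz":0,"jaw":0.2},
    {"tx":-14.5,"ty":15,"tz":-12.5,"rx":0,"ry":0,"rz":0,"jaw":0.2},
    {"tx":0,"ty":28,"tz":0,"rx":0,"ry":0,"rz":0,"jaw":0.2},
    {"tx":0,"ty":30,"tz":0,"rx":0,"ry":0,"rz":0,"jaw":0.2},
    {"tx":0,"ty":20,"tz":0,"rx":0,"ry":0,"rz":0,"jaw":0.2}
  ]
}}

```text
t: 2.95
tcp_pos: [0.5578, 0.1251, 0.0371]
tcp_rot: [[-0.026, -0.002, -1.0], [1.0, 0.0, -0.026], [0.001, -1.0, 0.002]]
ft_force: [-0.6, 0.5, 0.4]
grip_width: 0.597
```

Emit:
{"api": "send_rows", "payload": {
  "motion": [
    {"tx":0,"ty":0,"tz":0,"rx":0,"ry":0,"rz":0,"jaw":-1},
    {"tx":0,"ty":0,"tz":0,"rx":0,"ry":0,"rz":0,"jaw":-1},
    {"tx":0,"ty":0,"tz":0,"rx":0,"ry":0,"rz":0,"jaw":-1},
    {"tx":0,"ty":0,"tz":0,"rx":0,"ry":0,"rz":0,"jaw":-1},
    {"tx":0,"ty":0,"tz":0,"rx":0,"ry":0,"rz":0,"jaw":-1}
  ],
  "force": 25
}}

```text
t: 3.45
tcp_pos: [0.5597, 0.1239, 0.0399]
tcp_rot: [[-0.024, 0.002, -1.0], [1.0, 0.001, -0.024], [0.001, -1.0, -0.002]]
ft_force: [0.3, -0.2, -0.1]
grip_width: 0.001
```

```bash
python3 - <<'E'
from h import *
c=cap('scene','s1.png')
cv2.imwrite('pics/s1c.png',cv2.resize(cv2.cvtColor(c['image'],cv2.COLOR_RGB2BGR)[110:260,210:400],None,fx=3.5,fy=3.5))
go(.562,.1185,.038)
# arc
th0=np.arctan2(.5925-.5605,.216-.1195)
a=np.radians(91.02);R=np.array([[np.cos(a),-np.sin(a)],[np.sin(a),np.cos(a)]])
ths=np.linspace(th0,np.radians(90-1.2),11)
P=np.c_[.5925-.1*np.sin(ths),.216-.1*np.cos(ths)]*1000
print(np.degrees(th0),P[0],P[-1]);print((np.diff(P,axis=0)@R).round(1))
E
```

```text
t 3.5 tcp [0.5596 0.1238 0.0396] yaw 91.39 tilt [ 0.    -1.    -0.001] F [ 0.7  0.1 -1.1] w 0.004 -> tool shift [-5.3  1.6 -2.3] q [-21.  29.   5. 108.  -3.  44.  77.]
18.345841928178945 [561.02480163 121.08260493] [492.52193165 213.90575801]
[[ 4.8 11.3]
 [ 6.1 10.6]
 [ 7.4  9.8]
 [ 8.5  8.8]
 [ 9.6  7.7]
 [10.4  6.5]
 [11.2  5.2]
 [11.7  3.8]
 [12.1  2.3]
 [12.3  0.8]]
```

View pics/s1c.png

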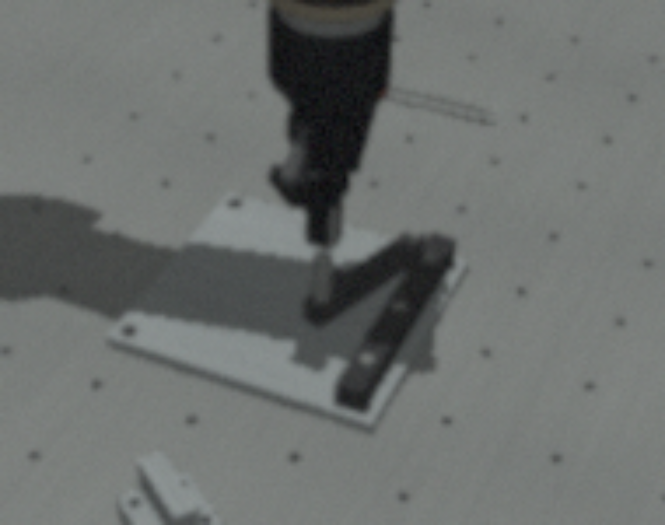

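The jaws closed empty. The post stands on the camera side of the fingers at crop (318,265), so I'll measure both.

```bash
python3 - <<'E'
from h import *
c=cap('wrist','w2.png')
for n in ['scene','wrist']:
    c=load(n);W=cloud(c)
    p=(W[...,2]>.040)&(W[...,2]<.067)&(abs(W[...,0]-.562)<.04)&(abs(W[...,1]-.118)<.04)
    l=cv2.connectedComponentsWithStats(p.astype(np.uint8))
    for i in range(1,l[0]):
        if l[2][i,4]>5: 
            Q=W[l[1]==i];print(n,l[2][i,4],l[3][i].round(),Q.min(0).round(4),Q.max(0).round(4),Q.mean(0).round(4), c['image'][l[1]==i].mean())
cv2.imwrite('pics/s1d.png',cv2.resize(cv2.cvtColor(load('scene')['image'],cv2.COLOR_RGB2BGR)[160:210,280:345],None,fx=10,fy=10))
E
```

```text
scene 68 [301. 187.] [0.555  0.1122 0.0406] [0.5683 0.1271 0.0669] [0.5623 0.1178 0.0556] 73.80882352941177
wrist 455 [271. 248.] [0.5518 0.1135 0.04  ] [0.5589 0.1267 0.0668] [0.5539 0.1196 0.0542] 57.78241758241758
```

View pics/w2.png

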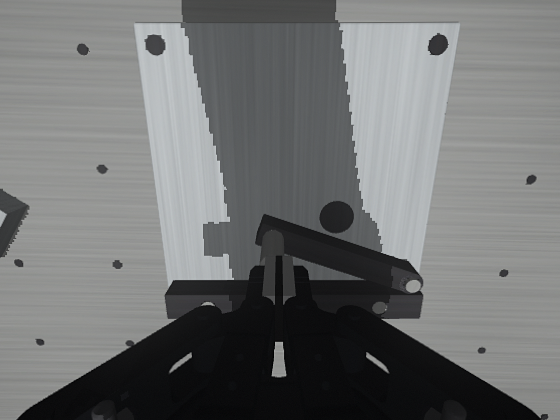

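View pics/s1d.png

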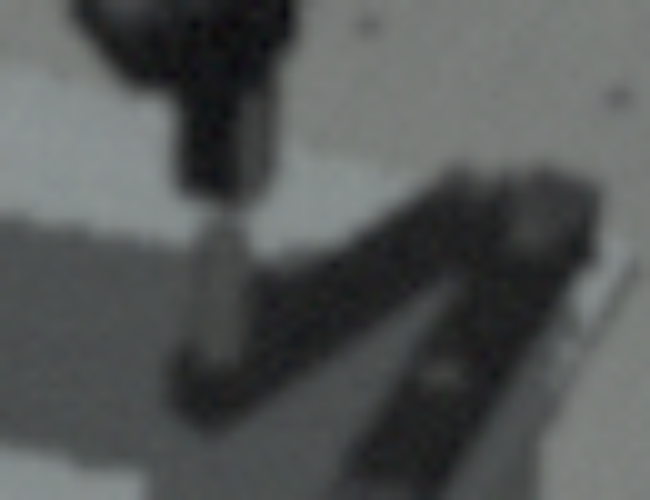

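```bash
python3 - <<'E'
from h import *
c=load('scene');W=cloud(c)
o=ctrl.get_obs();print(proj(c,o['tcp_pos']),proj(c,[.5605,.1195,.066]),proj(c,[.5605,.1195,.03]))
for v in range(166,198,2): print(v,[(u,W[v,u].round(3).tolist(), int(c['image'][v,u].mean())) for u in (299,302,305)])
c=load('wrist');print(proj(c,o['tcp_pos']),c['xyz'],np.round(c['rotation'],3).tolist())
W=cloud(c)
for v in range(220,330,8): print(v,[(u,W[v,u].round(3).tolist(), int(c['image'][v,u].mean())) for u in (265,272,288)])
E
```

```text
[[301.19251252 190.36253625]] [[301.19860636 182.81540044]] [[300.7653424  194.48570483]]
166 [(299, [0.571, 0.08, 0.144], 25), (302, [0.571, 0.096, 0.133], 21), (305, [0.571, 0.113, 0.123], 20)]
168 [(299, [0.57, 0.084, 0.135], 24), (302, [0.571, 0.096, 0.128], 23), (305, [0.571, 0.115, 0.116], 30)]
170 [(299, [0.556, 0.114, 0.106], 27), (302, [0.571, 0.097, 0.122], 18), (305, [0.568, 0.121, 0.105], 57)]
172 [(299, [0.557, 0.113, 0.101], 20), (302, [0.565, 0.11, 0.106], 25), (305, [0.57, 0.118, 0.102], 61)]
174 [(299, [0.558, 0.111, 0.097], 19), (302, [0.566, 0.11, 0.101], 27), (305, [0.57, 0.118, 0.096], 63)]
176 [(299, [0.557, 0.114, 0.089], 28), (302, [0.566, 0.11, 0.095], 27), (305, [0.571, 0.115, 0.093], 64)]
178 [(299, [0.558, 0.112, 0.085], 42), (302, [0.565, 0.113, 0.086], 27), (305, [0.571, 0.117, 0.086], 64)]
180 [(299, [0.521, 0.193, 0.009], 109), (302, [0.563, 0.119, 0.076], 66), (305, [0.535, 0.201, 0.009], 102)]
182 [(299, [0.555, 0.119, 0.067], 121), (302, [0.561, 0.123, 0.066], 80), (305, [0.539, 0.193, 0.009], 126)]
184 [(299, [0.556, 0.117, 0.063], 89), (302, [0.56
[... 1605 characters left out ...]
(272, [0.546, 0.121, 0.097], 58), (288, [0.546, 0.128, 0.097], 57)]
284 [(265, [0.546, 0.118, 0.104], 57), (272, [0.546, 0.121, 0.103], 58), (288, [0.546, 0.127, 0.104], 57)]
292 [(265, [0.546, 0.118, 0.109], 58), (272, [0.547, 0.121, 0.108], 56), (288, [0.546, 0.127, 0.11], 57)]
300 [(265, [0.546, 0.118, 0.115], 15), (272, [0.548, 0.121, 0.111], 78), (288, [0.545, 0.127, 0.115], 12)]
308 [(265, [0.545, 0.119, 0.121], 15), (272, [0.545, 0.121, 0.121], 14), (288, [0.545, 0.127, 0.12], 14)]
316 [(265, [0.545, 0.119, 0.125], 13), (272, [0.547, 0.121, 0.123], 13), (288, [0.545, 0.127, 0.125], 14)]
324 [(265, [nan, nan, nan], 14), (272, [0.551, 0.121, 0.122], 14), (288, [0.544, 0.127, 0.13], 14)]
```

Both cameras show the closed fingertips ending at about z 80 mm, while the state puts the TCP at 40 mm. Horizontally they agree. I'll measure this height offset more precisely before relying on either number.

```bash
python3 - <<'E'
from h import *
c=load('wrist');W=cloud(c)
for v in range(250,262): print(v,W[v,272].round(4),W[v,288].round(4))
c=load('scene');W=cloud(c)
for v in range(176,182): print(v,[W[v,u].round(3).tolist() for u in range(298,308)])
print(np.round(ctrl.get_obs()['joint_positions'],2))
E
```

```text
250 [0.5527 0.1202 0.0593] [0.5672 0.1304 0.0299]
251 [0.5527 0.1202 0.0605] [0.5682 0.1304 0.0294]
252 [0.5523 0.1202 0.0625] [0.5693 0.1305 0.0287]
253 [nan nan nan] [0.5693 0.1304 0.0301]
254 [0.5526 0.1203 0.0642] [0.5703 0.1305 0.0297]
255 [0.5535 0.1203 0.0638] [0.5812 0.1314 0.0101]
256 [0.5459 0.1204 0.0793] [0.5459 0.1282 0.0789]
257 [0.5457 0.1205 0.0807] [0.5461 0.1282 0.0796]
258 [0.5461 0.1205 0.0809] [0.5459 0.1282 0.0809]
259 [0.5464 0.1205 0.0814] [0.5461 0.1281 0.0817]
260 [0.5461 0.1205 0.083 ] [0.546  0.1281 0.0828]
261 [0.5467 0.1205 0.0829] [0.5459 0.1281 0.084 ]
176 [[0.555, 0.113, 0.089], [0.557, 0.114, 0.089], [0.558, 0.117, 0.087], [0.563, 0.111, 0.093], [0.566, 0.11, 0.095], [0.566, 0.115, 0.091], [0.567, 0.119, 0.089], [0.571, 0.115, 0.093], [0.57, 0.125, 0.086], [0.569, 0.132, 0.081]]
177 [[0.554, 0.114, 0.085], [0.556, 0.115, 0.085], [0.56, 0.113, 0.087], [0.561, 0.115, 0.087], [0.565, 0.113, 0.089], [0.565, 0.118, 0.086], [nan, nan, nan], [0.57, 0.119, 0.086], [0.571, 0.123, 0.085], [0.535, 0.215, 0.009]]
178 [[0.555, 0.113, 0.083], [0.558, 0.112, 0.085]
[... 228 characters left out ...]
76], [0.56, 0.112, 0.082], [0.562, 0.115, 0.081], [0.565, 0.114, 0.083], [0.566, 0.117, 0.081], [0.567, 0.119, 0.08], [0.571, 0.118, 0.082], [0.537, 0.203, 0.012], [0.539, 0.205, 0.011]]
180 [[0.519, 0.192, 0.01], [0.521, 0.193, 0.009], [0.524, 0.195, 0.009], [0.561, 0.117, 0.076], [0.563, 0.119, 0.076], [0.565, 0.119, 0.076], [0.568, 0.119, 0.078], [0.535, 0.201, 0.009], [0.538, 0.201, 0.01], [0.541, 0.201, 0.011]]
181 [[0.521, 0.188, 0.01], [0.524, 0.187, 0.012], [0.526, 0.189, 0.011], [0.557, 0.126, 0.066], [0.559, 0.127, 0.066], [0.532, 0.195, 0.009], [0.534, 0.196, 0.009], [0.537, 0.196, 0.01], [0.54, 0.197, 0.01], [0.542, 0.198, 0.01]]
[-20.86  28.87   4.7  107.65  -3.3   43.55  77.03]
```

Measured offset: tip z = reported TCP z + 39 mm, so I need a reported TCP z of about 0. Opening, centring, then descending in steps with a force check.

Emit:
{"api": "send_rows", "payload": {
  "motion": [
    {"tx":-2,"ty":0,"tz":0,"rx":0,"ry":0,"rz":0,"jaw":0.2},
    {"tx":-2,"ty":0,"tz":-1,"rx":0,"ry":0,"rz":0,"jaw":0.2},
    {"tx":0,"ty":0,"tz":0,"rx":0,"ry":0,"rz":0,"jaw":0.2},
    {"tx":0,"ty":6,"tz":0,"rx":0,"ry":0,"rz":0,"jaw":0.2},
    {"tx":0,"ty":6,"tz":0,"rx":0,"ry":0,"rz":0,"jaw":0.2}
  ]
}}

```text
t: 4.05
tcp_pos: [0.5602, 0.1196, 0.0263]
tcp_rot: [[-0.024, 0.0, -1.0], [1.0, 0.0, -0.024], [0.0, -1.0, -0.0]]
ft_force: [-0.0, -0.5, 0.1]
grip_width: 0.601
```

Emit:
{"api": "send_rows", "payload": {
  "motion": [
    {"tx":0,"ty":6,"tz":0,"rx":0,"ry":0,"rz":0,"jaw":0.2},
    {"tx":0,"ty":6,"tz":0,"rx":0,"ry":0,"rz":0,"jaw":0.2},
    {"tx":0,"ty":6,"tz":0,"rx":0,"ry":0,"rz":0,"jaw":0.2},
    {"tx":0,"ty":5,"tz":0,"rx":0,"ry":0,"rz":0,"jaw":0.2},
    {"tx":0,"ty":0,"tz":0,"rx":0,"ry":0,"rz":0,"jaw":0.2}
  ]
}}

```text
t: 4.55
tcp_pos: [0.5596, 0.1195, 0.0029]
tcp_rot: [[-0.024, -0.001, -1.0], [1.0, -0.0, -0.024], [-0.0, -1.0, 0.001]]
ft_force: [0.1, -1.6, 0.1]
grip_width: 0.601
```

Emit:
{"api": "send_rows", "payload": {
  "motion": [
    {"tx":0,"ty":0,"tz":0,"rx":0,"ry":0,"rz":0,"jaw":-1},
    {"tx":0,"ty":0,"tz":0,"rx":0,"ry":0,"rz":0,"jaw":-1},
    {"tx":0,"ty":0,"tz":0,"rx":0,"ry":0,"rz":0,"jaw":-1},
    {"tx":0,"ty":0,"tz":0,"rx":0,"ry":0,"rz":0,"jaw":-1},
    {"tx":0,"ty":0,"tz":0,"rx":0,"ry":0,"rz":0,"jaw":-1}
  ],
  "force": 25
}}

```text
t: 5.05
tcp_pos: [0.5606, 0.12, 0.0042]
tcp_rot: [[-0.024, 0.001, -1.0], [1.0, 0.001, -0.024], [0.0, -1.0, -0.001]]
ft_force: [1.0, 0.9, 0.5]
grip_width: 0.155
```

```bash
python3 - <<'E'
from h import *
go(.5605,.1195,0)
c=cap('wrist','w3.png')
E
```

```text
t 5.05 tcp [0.5606 0.12   0.0042] yaw 91.39 tilt [ 0.    -1.    -0.001] F [1.  0.9 0.5] w 0.155 -> tool shift [-0.5  4.2  0.1] q [-20.  32.   4. 109.  -4.  40.  78.]
```

View pics/w3.png

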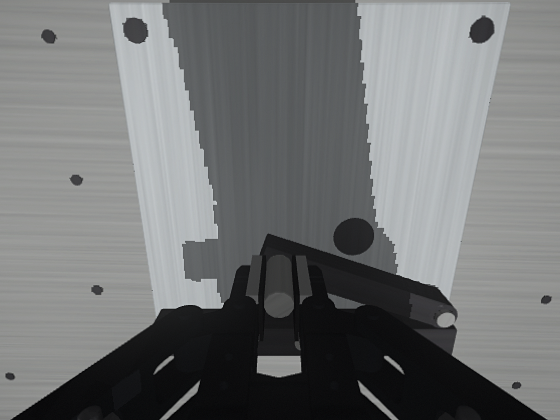

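The post is gripped (13 mm opening, wrist (279,285)). Swinging it along the arc.

Emit:
{"api": "send_rows", "payload": {
  "motion": [
    {"tx":4.8,"ty":0,"tz":11.3,"rx":0,"ry":0,"rz":0,"jaw":-1},
    {"tx":6.1,"ty":0,"tz":10.6,"rx":0,"ry":0,"rz":0,"jaw":-1},
    {"tx":7.4,"ty":0,"tz":9.8,"rx":0,"ry":0,"rz":0,"jaw":-1},
    {"tx":8.5,"ty":0,"tz":8.8,"rx":0,"ry":0,"rz":0,"jaw":-1},
    {"tx":9.6,"ty":0,"tz":7.7,"rx":0,"ry":0,"rz":0,"jaw":-1}
  ]
}}

```text
t: 5.6
tcp_pos: [0.5086, 0.1534, 0.004]
tcp_rot: [[-0.023, -0.003, -1.0], [1.0, -0.002, -0.023], [-0.002, -1.0, 0.003]]
ft_force: [-2.2, -6.3, 9.7]
grip_width: 0.15
```

Emit:
{"api": "send_rows", "payload": {
  "motion": [
    {"tx":10.4,"ty":0,"tz":6.5,"rx":0,"ry":0,"rz":0,"jaw":-1},
    {"tx":11.2,"ty":0,"tz":5.2,"rx":0,"ry":0,"rz":0,"jaw":-1},
    {"tx":11.7,"ty":0,"tz":3.8,"rx":0,"ry":0,"rz":0,"jaw":-1},
    {"tx":12.1,"ty":0,"tz":2.3,"rx":0,"ry":0,"rz":0,"jaw":-1},
    {"tx":8,"ty":0,"tz":0.5,"rx":0,"ry":0,"rz":0,"jaw":-1}
  ]
}}

```text
t: 6.1
tcp_pos: [0.4867, 0.2076, 0.0034]
tcp_rot: [[-0.025, -0.007, -1.0], [1.0, -0.002, -0.025], [-0.002, -1.0, 0.007]]
ft_force: [-3.2, -2.3, 7.2]
grip_width: 0.156
```

Emit:
{"api": "send_rows", "payload": {
  "motion": [
    {"tx":3,"ty":0,"tz":0,"rx":0,"ry":0,"rz":0,"jaw":-1},
    {"tx":2,"ty":0,"tz":0,"rx":0,"ry":0,"rz":0,"jaw":-1},
    {"tx":0,"ty":0,"tz":0,"rx":0,"ry":0,"rz":0,"jaw":-1}
  ]
}}

```text
t: 6.4
tcp_pos: [0.4867, 0.2124, 0.0034]
tcp_rot: [[-0.025, -0.007, -1.0], [1.0, -0.002, -0.025], [-0.002, -1.0, 0.007]]
ft_force: [-8.2, -1.1, 9.3]
grip_width: 0.155
```

```bash
python3 - <<'E'
from h import *
go(.4925,.214,0)
cap('wrist','w4.png')
E
```

```text
t 6.4 tcp [0.4867 0.2124 0.0034] yaw 91.46 tilt [-0.002 -1.     0.007] F [-8.2 -1.1  9.3] w 0.155 -> tool shift [ 1.5  3.3 -5.8] q [-32.  29.   4. 114.  -3.  37.  66.]
```

View pics/w4.png

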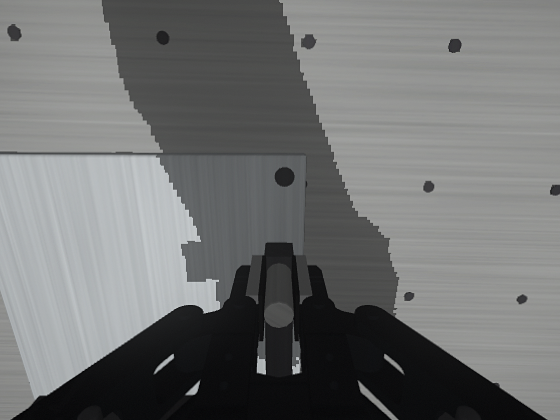

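Emit:
{"api": "send_rows", "payload": {
  "motion": [
    {"tx":2,"ty":0,"tz":-2,"rx":0,"ry":0,"rz":0,"jaw":-1},
    {"tx":2,"ty":0,"tz":-1,"rx":0,"ry":0,"rz":0,"jaw":-1},
    {"tx":0,"ty":0,"tz":0,"rx":0,"ry":0,"rz":0,"jaw":-1}
  ]
}}

```text
t: 6.75
tcp_pos: [0.4864, 0.2123, 0.0032]
tcp_rot: [[-0.023, -0.013, -1.0], [1.0, -0.008, -0.023], [-0.007, -1.0, 0.013]]
ft_force: [-17.9, -13.1, 24.1]
grip_width: 0.151
```

Emit:
{"api": "send_rows", "payload": {
  "motion": [
    {"tx":2,"ty":0,"tz":0,"rx":0,"ry":0,"rz":0,"jaw":-1},
    {"tx":0,"ty":0,"tz":0,"rx":0,"ry":0,"rz":0,"jaw":-1}
  ]
}}

```text
t: 6.95
tcp_pos: [0.4864, 0.2123, 0.0032]
tcp_rot: [[-0.022, -0.014, -1.0], [1.0, -0.01, -0.022], [-0.009, -1.0, 0.014]]
ft_force: [-18.2, -18.1, 25.8]
grip_width: 0.154
```

Firm stop at y=0.2123 with Fy -18 N: the bar is home. I'll relax the push, open, lift and check.

Emit:
{"api": "send_rows", "payload": {
  "motion": [
    {"tx":-3,"ty":-1,"tz":2,"rx":0,"ry":0,"rz":0,"jaw":-1},
    {"tx":-2,"ty":-1,"tz":1,"rx":0,"ry":0,"rz":0,"jaw":0.2},
    {"tx":0,"ty":0,"tz":0,"rx":0,"ry":0,"rz":0,"jaw":0.2},
    {"tx":0,"ty":0,"tz":0,"rx":0,"ry":0,"rz":0,"jaw":0.2},
    {"tx":0,"ty":-20,"tz":0,"rx":0,"ry":0,"rz":0,"jaw":0.2}
  ]
}}

```text
t: 7.45
tcp_pos: [0.4897, 0.2137, 0.0241]
tcp_rot: [[-0.025, -0.003, -1.0], [1.0, -0.002, -0.025], [-0.002, -1.0, 0.003]]
ft_force: [0.4, 0.0, -1.2]
grip_width: 0.6
```

Emit:
{"api": "send_rows", "payload": {
  "motion": [
    {"tx":0,"ty":-45,"tz":0,"rx":0,"ry":0,"rz":0,"jaw":1},
    {"tx":-20,"ty":-40,"tz":0,"rx":0,"ry":0,"rz":0,"jaw":1},
    {"tx":-48,"ty":0,"tz":0,"rx":0,"ry":0,"rz":0,"jaw":1},
    {"tx":-48,"ty":0,"tz":0,"rx":0,"ry":0,"rz":0,"jaw":1},
    {"tx":-48,"ty":0,"tz":-5,"rx":0,"ry":0,"rz":0,"jaw":1}
  ]
}}

```text
t: 7.95
tcp_pos: [0.5002, 0.0492, 0.1114]
tcp_rot: [[-0.026, 0.001, -1.0], [1.0, 0.001, -0.026], [0.001, -1.0, -0.001]]
ft_force: [1.1, 0.2, -1.1]
grip_width: 1.002
```

Emit:
{"api": "send_rows", "payload": {
  "motion": [
    {"tx":-48,"ty":0,"tz":-8,"rx":0,"ry":0,"rz":0,"jaw":1},
    {"tx":-48,"ty":0,"tz":-8,"rx":0,"ry":0,"rz":0,"jaw":1},
    {"tx":-48,"ty":0,"tz":-8,"rx":0,"ry":0,"rz":0,"jaw":1},
    {"tx":-48,"ty":0,"tz":-8,"rx":0,"ry":0,"rz":0,"jaw":1},
    {"tx":-35,"ty":0,"tz":-8,"rx":0,"ry":0,"rz":0,"jaw":1}
  ]
}}

```text
t: 8.45
tcp_pos: [0.546, -0.1794, 0.111]
tcp_rot: [[-0.022, 0.001, -1.0], [1.0, -0.001, -0.022], [-0.001, -1.0, -0.001]]
ft_force: [0.6, 0.2, -0.3]
grip_width: 0.998
```

```bash
python3 - <<'E'
from h import *
go(.534,-.194,.06)
c=cap('wrist','w5.png'); s=cap('scene','s5.png'); t=cap('top','t5.png')
cv2.imwrite('pics/s5c.png',cv2.resize(cv2.cvtColor(s['image'],cv2.COLOR_RGB2BGR)[130:270,210:370],None,fx=4,fy=4))
for n in ['top','scene']:
    c=load(n);W=cloud(c)
    reg=(abs(W[...,0]-.535)<.11)&(abs(W[...,1]-.13)<.11)
    g=c['image'].mean(2)
    d=reg&(g<80)&(W[...,2]>.022)&(W[...,2]<.034); Q=W[d]
    # to jig frame
    a=np.radians(1.4);R=np.array([[np.cos(a),-np.sin(a)],[np.sin(a),np.cos(a)]])
    L=(Q[:,:2]-[.5333,.1344])@R
    f=L[(L[:,0]>.068)&(L[:,1]<.06)]; b=L[(L[:,1]>.06)&(L[:,0]<.06)]
    print(n,'fence yaw err',np.degrees(np.polyfit(f[:,1],f[:,0],1)),f.min(0),f.max(0),f.mean(0))
    print('  bar',len(b),np.degrees(np.polyfit(b[:,0],b[:,1],1)[0]),b.min(0),b.max(0),b.mean(0))
    p=reg&(W[...,2]>.045)&(W[...,2]<.07);print('  post',p.sum(),W[p].mean(0))
for n in ['top','scene','wrist']:
    W=cloud(load(n))
    h=(W[...,2]>.056)&(W[...,2]<.064)&(abs(W[...,0]-.534)<.05)&(abs(W[...,1]+.194)<.025);P=W[h]
    if h.sum()>20:
        r=cv2.minAreaRect(P[:,:2].astype(np.float32)*1000); print(n,'rib',len(P),np.round(r[0],1),np.round(r[1],1),round(r[2],1),P.mean(0))
E
```

```text
t 8.45 tcp [ 0.546  -0.1794  0.111 ] yaw 91.28 tilt [-0.001 -1.    -0.001] F [ 0.6  0.2 -0.3] w 0.998 -> tool shift [-14.3  51.   12.4] q [  3.  24.  13. 105.  -7.  52. 111.]
top fence yaw err [-0.12112246  4.5839707 ] [ 0.07100344 -0.09057243] [0.09005427 0.05949543] [ 0.08004014 -0.01644407]
  bar 130 -0.0077128038563379926 [-0.0455525   0.07058131] [0.05692661 0.08521871] [0.00878494 0.0775757 ]
  post 20 [0.4937777  0.21076643 0.06441467]
scene fence yaw err [-0.0410847   4.73756821] [ 0.07084703 -0.09144011] [0.09063384 0.0592027 ] [ 0.08270156 -0.02146969]
  bar 191 -0.22151518666802875 [-0.04677379  0.0688204 ] [0.05997674 0.08448994] [0.00708011 0.07492143]
  post 51 [0.49351516 0.21053261 0.05796003]
top rib 83 [ 521.8 -193.8] [22.  42.1] 87.6 [ 0.51889376 -0.19136922  0.06038251]
scene rib 360 [ 533.2 -193.1] [23.8 69.9] 85.5 [ 0.53379516 -0.19446389  0.05915814]
wrist rib 2567 [ 530.9 -194.4] [22.  70.1] 85.6 [ 0.52893998 -0.19425978  0.05968012]
```

View pics/s5c.png

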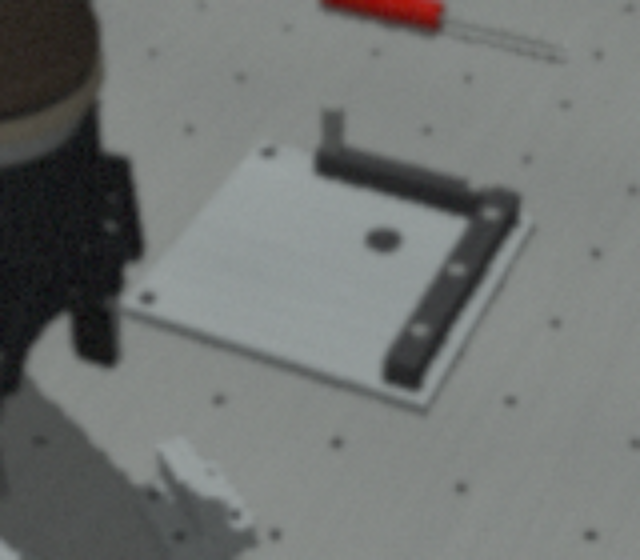

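View pics/w5.png

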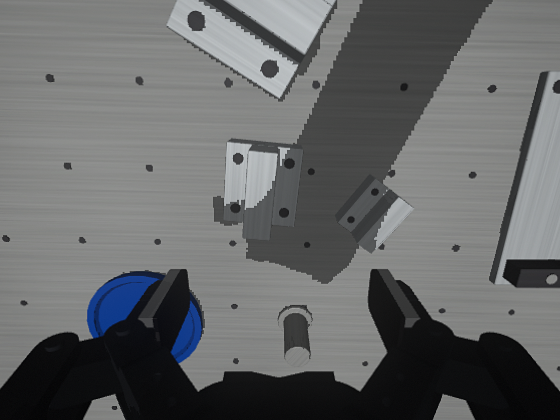

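The bar is square to the fence: the angles agree within 0.2° and the post is at (493.6,210.7) mm. The wrist view shows the block rib at (262,195), with the fingertips at (178,270) and (378,270). I'll check the open-finger tip height.

```bash
python3 - <<'E'
from h import *
c=load('wrist');W=cloud(c)
for lo,hi in [(140,190),(365,425)]:
    S=W[262:330,lo:hi].reshape(-1,3); S=S[(S[:,2]>.09)]
    S=S[np.argsort(S[:,2])]; print(len(S),S[:6].round(4),S[len(S)//20].round(4),S.min(0),S.max(0))
go(.5325,-.1943,.03)
E
```

```text
2460 [[ 0.5462 -0.2222  0.1583]
 [ 0.5512 -0.2221  0.1584]
 [ 0.5428 -0.2219  0.1586]
 [ 0.5483 -0.2218  0.1586]
 [ 0.5417 -0.2223  0.1586]
 [ 0.5477 -0.2218  0.1586]] [ 0.534  -0.2264  0.1628] [ 0.53181666 -0.23566505  0.15833219] [ 0.55607993 -0.22105208  0.20360774]
2639 [[ 0.5406 -0.1365  0.1581]
 [ 0.539  -0.1363  0.1581]
 [ 0.5416 -0.1365  0.1583]
 [ 0.5465 -0.1365  0.1584]
 [ 0.5475 -0.1364  0.1585]
 [ 0.5371 -0.1366  0.1586]] [ 0.5319 -0.1325  0.1628] [ 0.52951893 -0.13748235  0.15807492] [ 0.55406291 -0.12292171  0.20388514]
t 8.6 tcp [ 0.5459 -0.1788  0.1106] yaw 91.14 tilt [-0.001 -1.    -0.   ] F [-0.8  0.8 -0.3] w 1.002 -> tool shift [-15.2  80.6  13.7] q [  3.  24.  13. 105.  -7.  52. 111.]
```

Emit:
{"api": "send_rows", "payload": {
  "motion": [
    {"tx":0,"ty":0,"tz":0,"rx":0,"ry":0.09,"rz":0,"jaw":1},
    {"tx":-8,"ty":10,"tz":5.5,"rx":0,"ry":0,"rz":0,"jaw":1},
    {"tx":-8.2,"ty":10,"tz":5.5,"rx":0,"ry":0,"rz":0,"jaw":1},
    {"tx":0,"ty":20,"tz":0,"rx":0,"ry":0,"rz":0,"jaw":1},
    {"tx":0,"ty":30,"tz":0,"rx":0,"ry":0,"rz":0,"jaw":1}
  ]
}}

```text
t: 9.1
tcp_pos: [0.5338, -0.1921, 0.0406]
tcp_rot: [[0.064, 0.002, -0.998], [0.998, -0.001, 0.064], [-0.0, -1.0, -0.002]]
ft_force: [0.5, 0.3, -1.1]
grip_width: 0.997
```

Emit:
{"api": "send_rows", "payload": {
  "motion": [
    {"tx":0,"ty":20,"tz":0,"rx":0,"ry":0,"rz":0,"jaw":0.6},
    {"tx":0,"ty":15,"tz":0,"rx":0,"ry":0,"rz":0,"jaw":0.3},
    {"tx":0,"ty":8,"tz":0,"rx":0,"ry":0,"rz":0,"jaw":0},
    {"tx":0,"ty":4,"tz":0,"rx":0,"ry":0,"rz":0,"jaw":0},
    {"tx":0,"ty":0,"tz":0,"rx":0,"ry":0,"rz":0,"jaw":0}
  ]
}}

```text
t: 9.6
tcp_pos: [0.5338, -0.1915, -0.0063]
tcp_rot: [[0.065, -0.0, -0.998], [0.998, -0.0, 0.065], [-0.0, -1.0, 0.0]]
ft_force: [-1.5, 0.6, 0.1]
grip_width: 0.502
```

```bash
python3 - <<'E'
from h import *
go(.534,-.1943,-.008)
c=cap('wrist','w6.png');W=cloud(c)
for lo,hi in [(180,278),(279,380)]:
  for v0 in range(240,300,6):
    S=W[v0,lo:hi]; k=np.where(S[:,2]>.0)[0]; print(lo,v0,[(lo+i,S[i].round(3).tolist()) for i in k[::16]])
E
```

```text
t 9.6 tcp [ 0.5338 -0.1915 -0.0063] yaw 86.25 tilt [-0. -1.  0.] F [-1.5  0.6  0.1] w 0.502 -> tool shift [-2.7  1.7 -0.4] q [  6.  33.  12. 110. -11.  38. 111.]
180 240 [(np.int64(180), [0.523, -0.249, 0.001]), (np.int64(215), [0.513, -0.222, 0.025]), (np.int64(231), [0.514, -0.214, 0.026]), (np.int64(247), [0.499, -0.201, 0.06]), (np.int64(263), [0.499, -0.195, 0.06])]
180 246 [(np.int64(185), [0.527, -0.247, 0.0]), (np.int64(218), [0.517, -0.222, 0.024]), (np.int64(234), [0.517, -0.213, 0.025]), (np.int64(250), [0.502, -0.201, 0.059]), (np.int64(266), [0.502, -0.194, 0.06])]
180 252 [(np.int64(183), [0.531, -0.249, 0.001]), (np.int64(221), [0.52, -0.22, 0.026]), (np.int64(237), [0.521, -0.212, 0.026]), (np.int64(253), [0.504, -0.2, 0.059]), (np.int64(269), [0.504, -0.193, 0.06])]
180 258 [(np.int64(187), [0.535, -0.247, 0.0]), (np.int64(217), [0.523, -0.223, 0.026]), (np.int64(233), [0.519, -0.213, 0.034]), (np.int64(249), [0.507, -0.202, 0.059]), (np.int64(265), [0.507, -0.195, 0.06])]
180 264 [(np.int64(183), [0.539, -0.25, 0.0]), (np.int64(224), [0.519, -0.216, 0.04]), (np.int6
[... 2933 characters left out ...]
nt64(296), [0.518, -0.184, 0.06]), (np.int64(312), [0.541, -0.174, 0.026]), (np.int64(328), [0.524, -0.17, 0.053]), (np.int64(345), [0.523, -0.163, 0.055]), (np.int64(369), [0.559, -0.137, 0.0])]
279 288 [(np.int64(279), [0.521, -0.191, 0.06]), (np.int64(295), [0.521, -0.184, 0.06]), (np.int64(311), [0.544, -0.175, 0.026]), (np.int64(327), [0.528, -0.17, 0.051]), (np.int64(343), [0.522, -0.165, 0.061]), (np.int64(359), [0.527, -0.157, 0.054])]
279 294 [(np.int64(279), [0.524, -0.191, 0.06]), (np.int64(295), [0.525, -0.184, 0.059]), (np.int64(311), [0.549, -0.175, 0.025]), (np.int64(327), [0.531, -0.17, 0.052]), (np.int64(343), [0.523, -0.165, 0.063]), (np.int64(359), [0.527, -0.158, 0.059])]
```

View pics/w6.png

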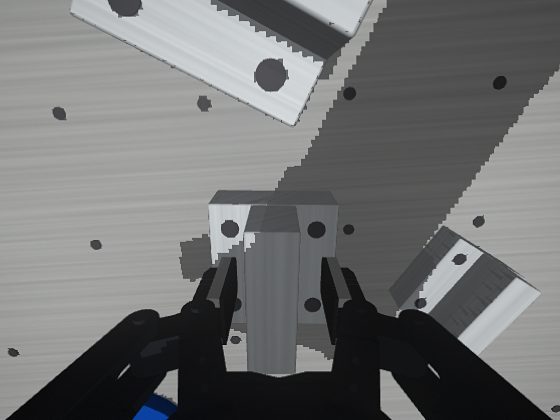

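The pads straddle the rib: tips are at about z 34 mm, with the rib at wrist (272,300). Closing.

Emit:
{"api": "send_rows", "payload": {
  "motion": [
    {"tx":-1.5,"ty":0,"tz":0,"rx":0,"ry":0,"rz":0,"jaw":-1},
    {"tx":-1,"ty":0,"tz":0,"rx":0,"ry":0,"rz":0,"jaw":-1},
    {"tx":0,"ty":0,"tz":0,"rx":0,"ry":0,"rz":0,"jaw":-1},
    {"tx":0,"ty":0,"tz":0,"rx":0,"ry":0,"rz":0,"jaw":-1},
    {"tx":0,"ty":0,"tz":0,"rx":0,"ry":0,"rz":0,"jaw":-1}
  ],
  "force": 70
}}

```text
t: 10.15
tcp_pos: [0.5345, -0.1942, -0.0051]
tcp_rot: [[0.066, 0.002, -0.998], [0.998, -0.0, 0.066], [-0.0, -1.0, -0.002]]
ft_force: [-0.1, 1.2, 4.8]
grip_width: 0.249
```

Emit:
{"api": "send_rows", "payload": {
  "motion": [
    {"tx":0,"ty":-8,"tz":0,"rx":0,"ry":0,"rz":0,"jaw":-1},
    {"tx":0,"ty":-15,"tz":0,"rx":0,"ry":0,"rz":0,"jaw":-1},
    {"tx":0,"ty":-15,"tz":0,"rx":0,"ry":0,"rz":0,"jaw":-1},
    {"tx":0,"ty":-12,"tz":0,"rx":0,"ry":0,"rz":0,"jaw":-1},
    {"tx":0,"ty":0,"tz":0,"rx":0,"ry":0,"rz":0,"jaw":-1}
  ]
}}

```text
t: 10.65
tcp_pos: [0.5349, -0.1944, 0.046]
tcp_rot: [[0.066, 0.003, -0.998], [0.998, -0.001, 0.066], [-0.001, -1.0, -0.003]]
ft_force: [-0.2, 0.8, -4.7]
grip_width: 0.249
```

```bash
python3 - <<'E'
from h import *
go(.534,-.1943,.04)
c=cap('wrist','w7.png');s=cap('scene','s7.png')
W=cloud(c);o=ctrl.get_obs();p=o['tcp_pos']
h=(W[...,2]>.098)&(W[...,2]<.125)&(W[...,0]<p[0]-.014)&(W[...,0]>p[0]-.05)&(abs(W[...,1]-p[1])<.016);P=W[h];print(h.sum(),P.mean(0),P.min(0),P.max(0))
for n in ['scene']:
    W=cloud(s);P=W[(W[...,2]>.03)&(W[...,2]<.09)&(abs(W[...,0]-.534)<.05)&(abs(W[...,1]+.194)<.045)];print(len(P),P.min(0),P.max(0))
cv2.imwrite('pics/s7c.png',cv2.resize(cv2.cvtColor(s['image'],cv2.COLOR_RGB2BGR)[200:330,130:330],None,fx=4,fy=4))
E
```

```text
t 10.65 tcp [ 0.5349 -0.1944  0.046 ] yaw 86.22 tilt [-0.001 -1.    -0.003] F [-0.2  0.8 -4.7] w 0.249 -> tool shift [0.1 6.  0.9] q [  5.  28.  13. 109.  -9.  44. 110.]
3547 [ 0.50598164 -0.19284372  0.10987885] [ 0.49532578 -0.20984954  0.09800965] [ 0.51967595 -0.18090352  0.12497698]
885 [ 0.4959422  -0.22749408  0.04905794] [ 0.56981308 -0.16224648  0.089869  ]
```

View pics/s7c.png

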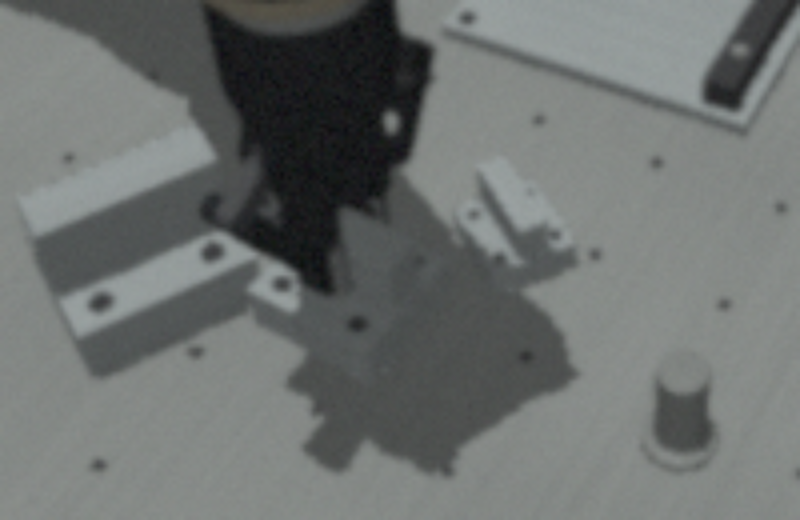

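View pics/w7.png

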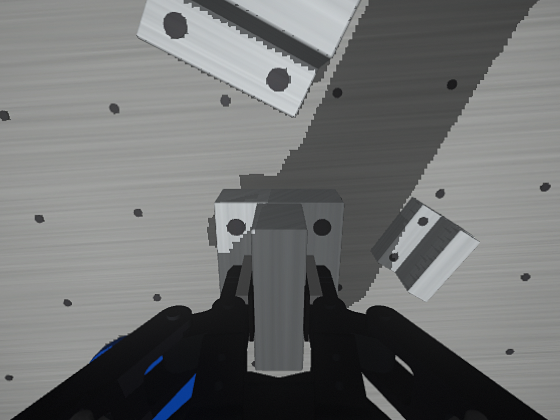

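The block is held: 22 mm opening, and it weighs 4.7 N. Now lift clear, square up to the jig yaw and carry.

Emit:
{"api": "send_rows", "payload": {
  "motion": [
    {"tx":0,"ty":-20,"tz":0,"rx":0,"ry":-0.045,"rz":0,"jaw":-1},
    {"tx":0,"ty":0,"tz":0,"rx":0,"ry":-0.045,"rz":0,"jaw":-1},
    {"tx":35,"ty":0,"tz":-4,"rx":0,"ry":0,"rz":0,"jaw":-1},
    {"tx":44,"ty":0,"tz":-4,"rx":0,"ry":0,"rz":0,"jaw":-1},
    {"tx":44,"ty":0,"tz":-4,"rx":0,"ry":0,"rz":0,"jaw":-1}
  ]
}}

```text
t: 11.25
tcp_pos: [0.5419, -0.0698, 0.063]
tcp_rot: [[-0.022, -0.001, -1.0], [1.0, -0.0, -0.022], [0.0, -1.0, 0.001]]
ft_force: [0.9, 0.1, -3.8]
grip_width: 0.245
```

Emit:
{"api": "send_rows", "payload": {
  "motion": [
    {"tx":44,"ty":0,"tz":-4,"rx":0,"ry":0,"rz":0,"jaw":-1},
    {"tx":44,"ty":0,"tz":-4,"rx":0,"ry":0,"rz":0,"jaw":-1},
    {"tx":44,"ty":0,"tz":-4,"rx":0,"ry":0,"rz":0,"jaw":-1},
    {"tx":44,"ty":0,"tz":-4,"rx":0,"ry":0,"rz":0,"jaw":-1},
    {"tx":35,"ty":0,"tz":-4,"rx":0,"ry":0,"rz":0,"jaw":-1}
  ]
}}

```text
t: 11.75
tcp_pos: [0.5565, 0.1438, 0.0629]
tcp_rot: [[-0.026, -0.002, -1.0], [1.0, 0.0, -0.026], [0.0, -1.0, 0.002]]
ft_force: [0.9, -0.1, -5.0]
grip_width: 0.244
```

Emit:
{"api": "send_rows", "payload": {
  "motion": [
    {"tx":15,"ty":0,"tz":0,"rx":0,"ry":0,"rz":0,"jaw":-1},
    {"tx":0,"ty":0,"tz":0,"rx":0,"ry":0,"rz":0,"jaw":-1}
  ]
}}

```text
t: 11.95
tcp_pos: [0.556, 0.159, 0.0627]
tcp_rot: [[-0.029, -0.002, -1.0], [1.0, 0.001, -0.029], [0.001, -1.0, 0.002]]
ft_force: [-0.7, 0.4, -4.9]
grip_width: 0.245
```

```bash
python3 - <<'E'
from h import *
go(.5587,.160,.012)
c=cap('wrist','w8.png');s=cap('scene','s8.png')
E
```

```text
t 11.95 tcp [0.556  0.159  0.0627] yaw 91.66 tilt [ 0.001 -1.     0.002] F [-0.7  0.4 -4.9] w 0.245 -> tool shift [ 0.9 50.7 -2.8] q [-28.  28.   9. 106.  -6.  47.  76.]
```

View pics/w8.png

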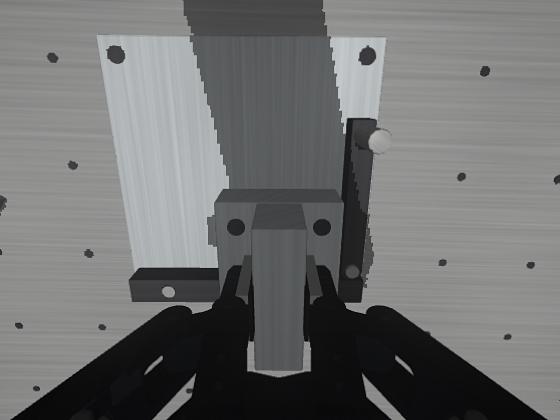

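View pics/s8.png

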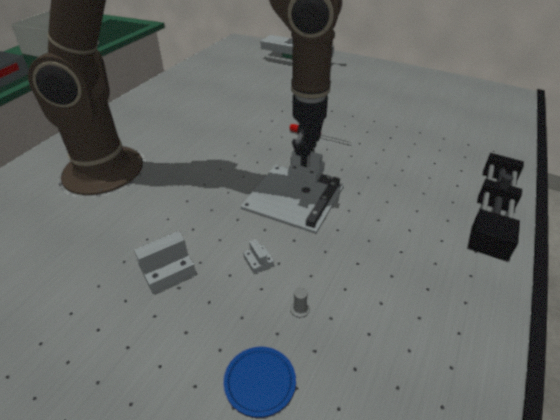

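Positioned above the corner: the block at wrist (280,200) is clear of the fence and of the bar at (355,210). Lowering.

Emit:
{"api": "send_rows", "payload": {
  "motion": [
    {"tx":0,"ty":15,"tz":0,"rx":0,"ry":0,"rz":0,"jaw":-1},
    {"tx":0,"ty":17,"tz":0,"rx":0,"ry":0,"rz":0,"jaw":-1},
    {"tx":0,"ty":14,"tz":0,"rx":0,"ry":0,"rz":0,"jaw":-1},
    {"tx":0,"ty":6,"tz":0,"rx":0,"ry":0,"rz":0,"jaw":-1},
    {"tx":0,"ty":0,"tz":0,"rx":0,"ry":0,"rz":0,"jaw":-1}
  ]
}}

```text
t: 12.55
tcp_pos: [0.5565, 0.1545, 0.0108]
tcp_rot: [[-0.023, -0.002, -1.0], [1.0, -0.001, -0.023], [-0.001, -1.0, 0.002]]
ft_force: [-0.1, 0.8, -4.6]
grip_width: 0.251
```

Emit:
{"api": "send_rows", "payload": {
  "motion": [
    {"tx":0,"ty":2,"tz":0,"rx":0,"ry":0,"rz":0,"jaw":-1},
    {"tx":0,"ty":0,"tz":0,"rx":0,"ry":0,"rz":0,"jaw":-1}
  ]
}}

```text
t: 12.75
tcp_pos: [0.5576, 0.1557, 0.0102]
tcp_rot: [[-0.024, 0.001, -1.0], [1.0, 0.0, -0.024], [0.0, -1.0, -0.001]]
ft_force: [0.4, -0.3, -4.9]
grip_width: 0.247
```

Emit:
{"api": "send_rows", "payload": {
  "motion": [
    {"tx":0,"ty":2,"tz":0,"rx":0,"ry":0,"rz":0,"jaw":-1},
    {"tx":0,"ty":0,"tz":0,"rx":0,"ry":0,"rz":0,"jaw":-1}
  ]
}}

```text
t: 12.95
tcp_pos: [0.5572, 0.1558, 0.0079]
tcp_rot: [[-0.024, 0.0, -1.0], [1.0, 0.0, -0.024], [0.0, -1.0, -0.0]]
ft_force: [-0.7, 0.0, -3.8]
grip_width: 0.248
```

Emit:
{"api": "send_rows", "payload": {
  "motion": [
    {"tx":0,"ty":2,"tz":0,"rx":0,"ry":0,"rz":0,"jaw":-1},
    {"tx":0,"ty":0,"tz":0,"rx":0,"ry":0,"rz":0,"jaw":-1}
  ]
}}

```text
t: 13.15
tcp_pos: [0.557, 0.1557, 0.0056]
tcp_rot: [[-0.024, -0.0, -1.0], [1.0, -0.0, -0.024], [-0.0, -1.0, 0.0]]
ft_force: [0.2, -0.4, -4.5]
grip_width: 0.246
```

Emit:
{"api": "send_rows", "payload": {
  "motion": [
    {"tx":0,"ty":1,"tz":0,"rx":0,"ry":0,"rz":0,"jaw":-1},
    {"tx":0,"ty":0,"tz":0,"rx":0,"ry":0,"rz":0,"jaw":-1}
  ]
}}

```text
t: 13.35
tcp_pos: [0.5572, 0.1558, 0.0049]
tcp_rot: [[-0.024, 0.0, -1.0], [1.0, 0.0, -0.024], [0.0, -1.0, -0.0]]
ft_force: [-0.2, 0.3, -1.8]
grip_width: 0.242
```

Emit:
{"api": "send_rows", "payload": {
  "motion": [
    {"tx":0,"ty":1,"tz":0,"rx":0,"ry":0,"rz":0,"jaw":-1},
    {"tx":0,"ty":0,"tz":0,"rx":0,"ry":0,"rz":0,"jaw":-1}
  ]
}}

```text
t: 13.55
tcp_pos: [0.5572, 0.1558, 0.0049]
tcp_rot: [[-0.024, 0.0, -1.0], [1.0, 0.0, -0.024], [0.0, -1.0, -0.0]]
ft_force: [-4.5, -0.2, 7.4]
grip_width: 0.245
```

Contact with the plate. I'll ease off the down-force, then slide to the fence (+x = −tz).

Emit:
{"api": "send_rows", "payload": {
  "motion": [
    {"tx":0,"ty":-0.8,"tz":0,"rx":0,"ry":0,"rz":0,"jaw":-1},
    {"tx":0,"ty":0,"tz":-4,"rx":0,"ry":0,"rz":0,"jaw":-1},
    {"tx":0,"ty":0,"tz":-4,"rx":0,"ry":0,"rz":0,"jaw":-1},
    {"tx":0,"ty":0,"tz":-2,"rx":0,"ry":0,"rz":0,"jaw":-1},
    {"tx":0,"ty":0,"tz":0,"rx":0,"ry":0,"rz":0,"jaw":-1}
  ]
}}

```text
t: 14.05
tcp_pos: [0.5663, 0.1563, 0.005]
tcp_rot: [[-0.024, -0.002, -1.0], [1.0, 0.0, -0.024], [0.0, -1.0, 0.002]]
ft_force: [-5.8, 0.0, 7.8]
grip_width: 0.245
```

Emit:
{"api": "send_rows", "payload": {
  "motion": [
    {"tx":0,"ty":0,"tz":-2,"rx":0,"ry":0,"rz":0,"jaw":-1},
    {"tx":0,"ty":0,"tz":0,"rx":0,"ry":0,"rz":0,"jaw":-1}
  ]
}}

```text
t: 14.25
tcp_pos: [0.5664, 0.1562, 0.0051]
tcp_rot: [[-0.025, -0.005, -1.0], [1.0, -0.0, -0.025], [0.0, -1.0, 0.005]]
ft_force: [-11.8, -0.7, 13.1]
grip_width: 0.244
```

Emit:
{"api": "send_rows", "payload": {
  "motion": [
    {"tx":0,"ty":0,"tz":-1.5,"rx":0,"ry":0,"rz":0,"jaw":-1},
    {"tx":0,"ty":0,"tz":0,"rx":0,"ry":0,"rz":0,"jaw":-1}
  ]
}}

```text
t: 14.45
tcp_pos: [0.569, 0.1563, 0.005]
tcp_rot: [[-0.025, -0.003, -1.0], [1.0, 0.0, -0.025], [0.0, -1.0, 0.003]]
ft_force: [-7.2, -0.1, 7.6]
grip_width: 0.242
```

Sliding with stick-slip. I'll unload vertically a little more and continue.

Emit:
{"api": "send_rows", "payload": {
  "motion": [
    {"tx":0,"ty":-0.7,"tz":0,"rx":0,"ry":0,"rz":0,"jaw":-1},
    {"tx":0,"ty":0,"tz":-1.5,"rx":0,"ry":0,"rz":0,"jaw":-1},
    {"tx":0,"ty":0,"tz":0,"rx":0,"ry":0,"rz":0,"jaw":-1}
  ]
}}

```text
t: 14.75
tcp_pos: [0.5692, 0.1563, 0.0051]
tcp_rot: [[-0.025, -0.006, -1.0], [1.0, -0.0, -0.025], [-0.0, -1.0, 0.006]]
ft_force: [-11.1, -0.2, 7.9]
grip_width: 0.245
```

Emit:
{"api": "send_rows", "payload": {
  "motion": [
    {"tx":0,"ty":0,"tz":-1.5,"rx":0,"ry":0,"rz":0,"jaw":-1},
    {"tx":0,"ty":0,"tz":0,"rx":0,"ry":0,"rz":0,"jaw":-1}
  ]
}}

```text
t: 14.95
tcp_pos: [0.5691, 0.1563, 0.0051]
tcp_rot: [[-0.025, -0.008, -1.0], [1.0, -0.001, -0.025], [-0.0, -1.0, 0.008]]
ft_force: [-16.5, -0.4, 12.7]
grip_width: 0.248
```

Emit:
{"api": "send_rows", "payload": {
  "motion": [
    {"tx":0,"ty":0,"tz":-1.5,"rx":0,"ry":0,"rz":0,"jaw":-1},
    {"tx":0,"ty":0,"tz":0,"rx":0,"ry":0,"rz":0,"jaw":-1}
  ]
}}

```text
t: 15.15
tcp_pos: [0.569, 0.1563, 0.0052]
tcp_rot: [[-0.025, -0.011, -1.0], [1.0, -0.001, -0.025], [-0.001, -1.0, 0.011]]
ft_force: [-22.3, -1.6, 18.5]
grip_width: 0.248
```

Held at x=0.569 against what should be the fence. I'll ease x and z slightly, then slide to the bar (+tx).

Emit:
{"api": "send_rows", "payload": {
  "motion": [
    {"tx":0,"ty":-1.2,"tz":1.5,"rx":0,"ry":0,"rz":0,"jaw":-1},
    {"tx":5,"ty":0,"tz":0,"rx":0,"ry":0,"rz":0,"jaw":-1},
    {"tx":5,"ty":0,"tz":0,"rx":0,"ry":0,"rz":0,"jaw":-1},
    {"tx":3,"ty":0,"tz":0,"rx":0,"ry":0,"rz":0,"jaw":-1},
    {"tx":0,"ty":0,"tz":0,"rx":0,"ry":0,"rz":0,"jaw":-1}
  ]
}}

```text
t: 15.65
tcp_pos: [0.5689, 0.1615, 0.0055]
tcp_rot: [[-0.02, -0.01, -1.0], [1.0, -0.009, -0.02], [-0.009, -1.0, 0.01]]
ft_force: [-14.2, -17.4, 10.3]
grip_width: 0.249
```

Emit:
{"api": "send_rows", "payload": {
  "motion": [
    {"tx":2,"ty":0,"tz":0,"rx":0,"ry":0,"rz":0,"jaw":-1},
    {"tx":0,"ty":0,"tz":0,"rx":0,"ry":0,"rz":0,"jaw":-1}
  ]
}}

```text
t: 15.85
tcp_pos: [0.5688, 0.1629, 0.0055]
tcp_rot: [[-0.019, -0.01, -1.0], [1.0, -0.009, -0.019], [-0.009, -1.0, 0.01]]
ft_force: [-14.2, -17.6, 12.1]
grip_width: 0.244
```

Emit:
{"api": "send_rows", "payload": {
  "motion": [
    {"tx":2,"ty":0,"tz":0,"rx":0,"ry":0,"rz":0,"jaw":-1},
    {"tx":0,"ty":0,"tz":0,"rx":0,"ry":0,"rz":0,"jaw":-1}
  ]
}}

```text
t: 16.05
tcp_pos: [0.5687, 0.1647, 0.0054]
tcp_rot: [[-0.019, -0.01, -1.0], [1.0, -0.009, -0.019], [-0.009, -1.0, 0.01]]
ft_force: [-15.2, -18.7, 13.1]
grip_width: 0.251
```

Sliding along the fence: x drops with the fence's yaw. Continuing.

Emit:
{"api": "send_rows", "payload": {
  "motion": [
    {"tx":2,"ty":-0.8,"tz":1,"rx":0,"ry":0,"rz":0,"jaw":-1},
    {"tx":2,"ty":0,"tz":0,"rx":0,"ry":0,"rz":0,"jaw":-1},
    {"tx":1.5,"ty":0,"tz":0,"rx":0,"ry":0,"rz":0,"jaw":-1},
    {"tx":0,"ty":0,"tz":0,"rx":0,"ry":0,"rz":0,"jaw":-1}
  ]
}}

```text
t: 16.45
tcp_pos: [0.5688, 0.1744, 0.0057]
tcp_rot: [[-0.023, -0.007, -1.0], [1.0, -0.005, -0.023], [-0.005, -1.0, 0.007]]
ft_force: [-8.3, -8.5, -0.5]
grip_width: 0.246
```

Emit:
{"api": "send_rows", "payload": {
  "motion": [
    {"tx":2,"ty":0,"tz":0,"rx":0,"ry":0,"rz":0,"jaw":-1},
    {"tx":0,"ty":0,"tz":0,"rx":0,"ry":0,"rz":0,"jaw":-1}
  ]
}}

```text
t: 16.65
tcp_pos: [0.5688, 0.1744, 0.0057]
tcp_rot: [[-0.022, -0.008, -1.0], [1.0, -0.008, -0.022], [-0.007, -1.0, 0.008]]
ft_force: [-9.6, -12.9, 1.3]
grip_width: 0.248
```

Emit:
{"api": "send_rows", "payload": {
  "motion": [
    {"tx":1.5,"ty":0,"tz":0,"rx":0,"ry":0,"rz":0,"jaw":-1},
    {"tx":0,"ty":0,"tz":0,"rx":0,"ry":0,"rz":0,"jaw":-1}
  ]
}}

```text
t: 16.85
tcp_pos: [0.5688, 0.1745, 0.0057]
tcp_rot: [[-0.021, -0.008, -1.0], [1.0, -0.009, -0.021], [-0.009, -1.0, 0.008]]
ft_force: [-7.8, -16.1, 2.9]
grip_width: 0.242
```

```bash
python3 - <<'E'
from h import *
go(.569,.173,.005)
c=cap('wrist','w9.png')
E
```

```text
t 16.85 tcp [0.5688 0.1745 0.0057] yaw 91.21 tilt [-0.009 -1.     0.008] F [ -7.8 -16.1   2.9] w 0.242 -> tool shift [-1.5  0.7 -0.2] q [-28.  34.   9. 105.  -7.  42.  75.]
```

View pics/w9.png

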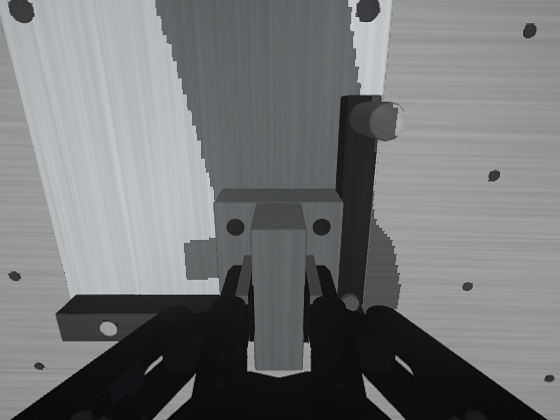

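The bar edge meets the block foot at wrist (343,210), and Fy is -16 N. I'll add some fence push so both contacts are well above friction.

Emit:
{"api": "send_rows", "payload": {
  "motion": [
    {"tx":0,"ty":-0.5,"tz":-2,"rx":0,"ry":0,"rz":0,"jaw":-1},
    {"tx":1,"ty":-0.5,"tz":-1.5,"rx":0,"ry":0,"rz":0,"jaw":-1},
    {"tx":0,"ty":0,"tz":0,"rx":0,"ry":0,"rz":0,"jaw":-1},
    {"tx":0,"ty":0,"tz":0,"rx":0,"ry":0,"rz":0,"jaw":-1}
  ]
}}

```text
t: 17.3
tcp_pos: [0.5686, 0.1745, 0.0058]
tcp_rot: [[-0.021, -0.015, -1.0], [1.0, -0.011, -0.021], [-0.011, -1.0, 0.015]]
ft_force: [-18.2, -18.2, 6.6]
grip_width: 0.248
```

```bash
python3 - <<'E'
from h import *
go(.569,.1745,.005)
c=cap('wrist','w10.png');s=cap('scene','s10.png');t=cap('top','t10.png')
cv2.imwrite('pics/s10c.png',cv2.resize(cv2.cvtColor(s['image'],cv2.COLOR_RGB2BGR)[140:240,230:360],None,fx=6,fy=6))
for n in ['scene','wrist']:
    W=cloud(load(n)); a=np.radians(1.35);R=np.array([[np.cos(a),-np.sin(a)],[np.sin(a),np.cos(a)]])
    L=(W[...,:2]-[.5338,.1335])@R
    h=(abs(W[...,2]-.036)<.0025)&(abs(L[...,0]-.035)<.045)&(abs(L[...,1]-.04)<.04); print(n,'foot',h.sum(),L[h].min(0),L[h].max(0),np.percentile(W[h][:,2],[10,50,90]))
    k=W[h]; 
    if len(k)>20: print(np.linalg.lstsq(np.c_[k[:,:2],np.ones(len(k))],k[:,2],rcond=None)[0])
    h=(abs(W[...,2]-.070)<.004)&(abs(L[...,0]-.035)<.045)&(abs(L[...,1]-.04)<.018); print(n,'rib',h.sum(),L[h].min(0),L[h].max(0),np.median(W[h][:,2]));
    r=cv2.minAreaRect(W[h][:,:2].astype(np.float32)*1000);print(r)
    print(np.linalg.lstsq(np.c_[W[h][:,:2],np.ones(h.sum())],W[h][:,2],rcond=None)[0])
    # fence face
    f=(abs(W[...,2]-.03)<.003)&(L[...,0]>.06)&(L[...,0]<.1)&(abs(L[...,1])<.09); print('fence',f.sum(),np.percentile(L[f],[1,99],axis=0) if f.sum() else 0)
    b=(abs(W[...,2]-.03)<.003)&(L[...,0]>-.05)&(L[...,0]<.0)&(L[...,1]>.06)&(L[...,1]<.1); print('bar',b.sum(),np.percentile(L[b],[1,99],axis=0),np.degrees(np.polyfit(L[b][:,0],L[b][:,1],1)[0]))
E
```

```text
t 17.3 tcp [0.5686 0.1745 0.0058] yaw 91.21 tilt [-0.011 -1.     0.015] F [-18.2 -18.2   6.6] w 0.248 -> tool shift [ 0.   0.8 -0.4] q [-28.  34.   9. 105.  -7.  43.  75.]
scene foot 189 [9.36131132e-05 6.46137803e-03] [0.07002742 0.07358582] [0.03489643 0.03681584 0.0380352 ]
[-0.01107133  0.01577978  0.040475  ]
scene rib 102 [-0.00021848  0.02281639] [0.0703952  0.05553061] 0.07015418388711364
((567.9818725585938, 173.3491668701172), (71.06196594238281, 32.452117919921875), 3.1947271823883057)
[-0.01474525  0.06297005  0.06777197]
fence 437 [[ 0.06361617 -0.08774666]
 [ 0.0896828   0.08552571]]
bar 37 [[-0.0490951   0.07240014]
 [-0.02021708  0.0893045 ]] 9.131698883930865
wrist foot 5067 [-0.0027544   0.00826721] [0.0593401  0.07969048] [0.03585236 0.03690143 0.03779164]
[-0.00685747 -0.01161323  0.04261262]
wrist rib 7886 [-0.00219914  0.02206788] [0.06823039 0.05797145] 0.07060467294702542
((565.4475708007812, 173.26100158691406), (34.95564651489258, 71.56990814208984), 82.99068450927734)
[-0.01020712 -0.00921816  0.07790432]
fence 2558 [[ 0.06191035 -0.08854623]
 [ 0.08680565  0.08492893]]
bar 2685 [[-0.0499366   0.06386731]
 [-0.00048517  0.08775293]] 1.705547244687914
```

View pics/s10c.png

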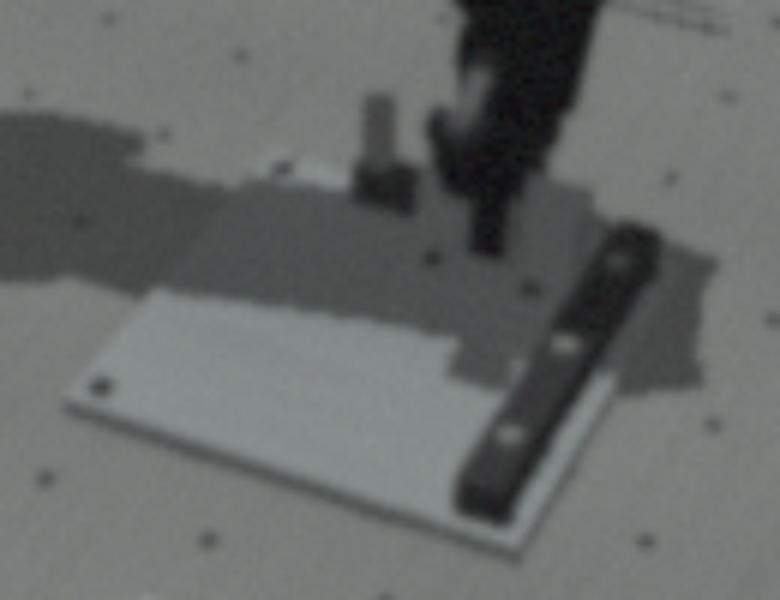

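The foot spans 0 to 70 mm in jig x, which is flush on the fence. Rib top is at 70 mm and tilt about 0.01 rad. I'll add a little margin in x and y while unloading z.

Emit:
{"api": "send_rows", "payload": {
  "motion": [
    {"tx":0,"ty":-0.6,"tz":-1.5,"rx":0,"ry":0,"rz":0,"jaw":-1},
    {"tx":1,"ty":-0.6,"tz":-1,"rx":0,"ry":0,"rz":0,"jaw":-1},
    {"tx":0,"ty":0,"tz":0,"rx":0,"ry":0,"rz":0,"jaw":-1},
    {"tx":0,"ty":0,"tz":0,"rx":0,"ry":0,"rz":0,"jaw":-1},
    {"tx":0,"ty":0,"tz":0,"rx":0,"ry":0,"rz":0,"jaw":-1}
  ]
}}

```text
t: 17.95
tcp_pos: [0.5685, 0.1744, 0.0059]
tcp_rot: [[-0.021, -0.02, -1.0], [1.0, -0.013, -0.021], [-0.012, -1.0, 0.02]]
ft_force: [-22.8, -21.0, 5.2]
grip_width: 0.244
```

```bash
python3 - <<'E'
from h import *
go(.569,.1745,.005)
c=cap('wrist','w11.png');s=cap('scene','s11.png');t=cap('top','t11.png')
for n in ['scene','wrist']:
    W=cloud(load(n)); a=np.radians(1.35);R=np.array([[np.cos(a),-np.sin(a)],[np.sin(a),np.cos(a)]])
    L=(W[...,:2]-[.5338,.1335])@R
    for z0,w in [(.036,.032),(.070,.010)]:
        h=(abs(W[...,2]-z0)<.0025)&(L[...,0]<.06)&(abs(L[...,0]-.035)<.034)&(abs(L[...,1]-.04)<w)
        if h.sum()>20: k=W[h];print(n,z0,h.sum(),np.median(k[:,2]),np.linalg.lstsq(np.c_[k[:,:2],np.ones(len(k))],k[:,2],rcond=None)[0][:2])
    p=(W[...,2]>.055)&(W[...,2]<.068)&(abs(W[...,0]-.493)<.016)&(abs(W[...,1]-.213)<.018); print(n,'post',p.sum(),W[p].mean(0),W[p].min(0),W[p].max(0))
go(.569,.1745,.005)
E
```

```text
t 17.95 tcp [0.5685 0.1744 0.0059] yaw 91.21 tilt [-0.012 -1.     0.02 ] F [-22.8 -21.    5.2] w 0.244 -> tool shift [ 0.1  0.9 -0.5] q [-28.  34.   9. 104.  -7.  43.  75.]
scene 0.036 133 0.037003926553523026 [-0.00890574  0.04442735]
scene 0.07 43 0.0710104235928326 [-0.01797857  0.04688176]
scene post 32 [0.49304476 0.2110602  0.06241532] [0.48583716 0.20722624 0.05504464] [0.50022228 0.21858542 0.06740446]
wrist 0.036 4116 0.03709868608429076 [-0.02159046 -0.01248834]
wrist 0.07 5708 0.07083500089985131 [-0.02091284 -0.01376866]
wrist post 1347 [0.49037966 0.21148446 0.0646718 ] [0.48371909 0.20544772 0.05500374] [0.49727786 0.21950112 0.067742  ]
t 18.1 tcp [0.5685 0.1744 0.0059] yaw 91.21 tilt [-0.012 -1.     0.02 ] F [-22.2 -21.8   5.3] w 0.247 -> tool shift [ 0.1  0.9 -0.5] q [-28.  34.   9. 104.  -7.  43.  75.]
```

View pics/w11.png

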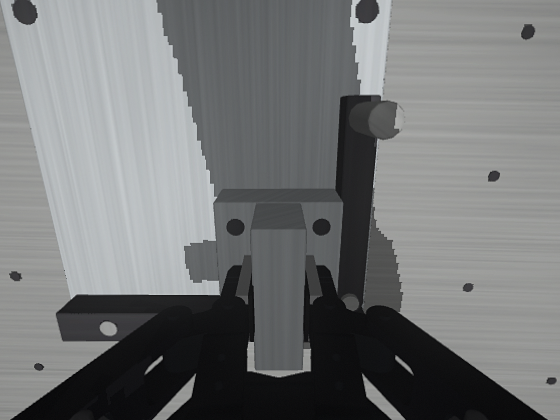

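Both contacts hold, but the tool has leaned about 0.023 rad with the push. I'll level it.

Emit:
{"api": "send_rows", "payload": {
  "motion": [
    {"tx":0,"ty":0,"tz":0,"rx":-0.01,"ry":0,"rz":-0.006,"jaw":-1},
    {"tx":0,"ty":0,"tz":0,"rx":-0.01,"ry":0,"rz":-0.006,"jaw":-1},
    {"tx":0,"ty":0,"tz":0,"rx":0,"ry":0,"rz":0,"jaw":-1},
    {"tx":0,"ty":0,"tz":0,"rx":0,"ry":0,"rz":0,"jaw":-1}
  ]
}}

```text
t: 18.5
tcp_pos: [0.5693, 0.1748, 0.0055]
tcp_rot: [[-0.021, 0.001, -1.0], [1.0, 0.0, -0.021], [0.0, -1.0, -0.001]]
ft_force: [-18.0, -17.8, -0.1]
grip_width: 0.249
```

Level now, with Fx and Fy both about -18 N and almost no extra down-load. One last hold and check before handing in.

Emit:
{"api": "send_rows", "payload": {
  "motion": [
    {"tx":0,"ty":0,"tz":0,"rx":0,"ry":0,"rz":0,"jaw":-1},
    {"tx":0,"ty":0,"tz":0,"rx":0,"ry":0,"rz":0,"jaw":-1},
    {"tx":0,"ty":0,"tz":0,"rx":0,"ry":0,"rz":0,"jaw":-1},
    {"tx":0,"ty":0,"tz":0,"rx":0,"ry":0,"rz":0,"jaw":-1},
    {"tx":0,"ty":0,"tz":0,"rx":0,"ry":0,"rz":0,"jaw":-1}
  ]
}}

```text
t: 19.0
tcp_pos: [0.5692, 0.1748, 0.0055]
tcp_rot: [[-0.021, 0.001, -1.0], [1.0, 0.0, -0.021], [0.0, -1.0, -0.001]]
ft_force: [-17.8, -19.9, 0.7]
grip_width: 0.242
```

```bash
python3 - <<'E'
from h import *
go(.569,.1745,.005)
c=cap('wrist','w12.png');s=cap('scene','s12.png')
for n in ['scene','wrist']:
    W=cloud(load(n)); a=np.radians(1.35);R=np.array([[np.cos(a),-np.sin(a)],[np.sin(a),np.cos(a)]])
    L=(W[...,:2]-[.5338,.1335])@R
    h=(abs(W[...,2]-.07)<.0025)&(abs(L[...,0]-.035)<.04)&(abs(L[...,1]-.04)<.010)
    k=W[h];print(n,h.sum(),np.median(k[:,2]),np.linalg.lstsq(np.c_[k[:,:2],np.ones(len(k))],k[:,2],rcond=None)[0][:2],L[h].min(0),L[h].max(0))
    p=(W[...,2]>.055)&(W[...,2]<.068)&(abs(W[...,0]-.493)<.016)&(abs(W[...,1]-.213)<.018); print(n,'post',p.sum(),W[p].mean(0))
E
```

```text
t 19.0 tcp [0.5692 0.1748 0.0055] yaw 91.21 tilt [ 0.    -1.    -0.001] F [-17.8 -19.9   0.7] w 0.242 -> tool shift [-0.3  0.5  0.2] q [-28.  34.   9. 106.  -7.  41.  76.]
scene 68 0.07028262640364569 [0.00408159 0.04128794] [-0.00040175  0.03008611] [0.06960044 0.04997444]
scene post 31 [0.49350238 0.21078927 0.06262622]
wrist 6833 0.07030353531750623 [-0.00708559 -0.00511373] [-0.00282298  0.0300013 ] [0.06821462 0.04999636]
wrist post 1384 [0.49025923 0.21135932 0.06462705]
```

View pics/s12.png

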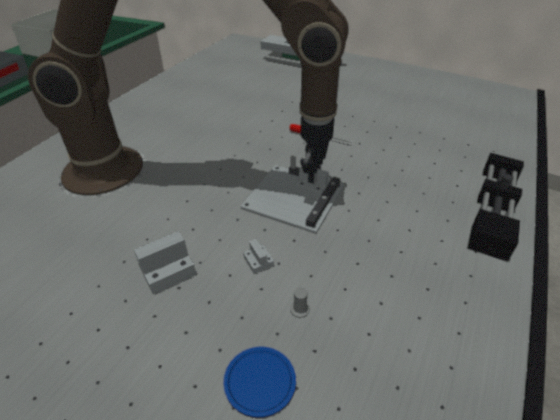

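The scene view shows the block in the corner around (312,180). The disc (260,381), pillar (300,303) and screwdriver (308,130) haven't moved. Handing in.

```bash
python3 -c "
from station import ctrl
print(ctrl.close_job())"
```

```text
the job is handed in; nothing more can be done
None
```

I swung the stop bar out to its end stop, set the middle-sized T-block rib up in the corner, and handed in at about 19 s still gripping and pressing it. The hand-in gives no verdict.

**Last checks**
- **Push:** the wrist force was about -18 N in x (fence side) and -20 N in y (bar side). Almost no extra load was pressing down on the plate. The camera and state don't give the contact force on each face separately, so I inferred those contacts from the wrist force and the block no longer moving.
- **Block:** the rib top was at 70 mm, so the block is flat on the plate. The closer wrist camera put the tilt at about 0.01 rad and the scene camera at about 0.04 rad, from only 68 points. The foot lined up with the fence face to within 2 mm.
- **Stop bar:** the post stayed at the end-stop position to within the camera's accuracy.
- **Other things:** the disc, pillar and screwdriver had not visibly moved in the last picture.

**What disagreed or failed**
- **Tool height:** the reported TCP lay about 39 mm below the real fingertips, seen in two cameras. The first grasp at the post therefore closed on nothing above it; I corrected all later heights for this.
- **Tool lean:** the tool leaned about 0.02 rad during pressing. I levelled it before handing in.

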